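# Put a battery on charge

### The arm

A 6-joint arm with a two-finger parallel gripper is mounted at the origin on a cart in front of the work surface, level with it; the furniture and walls round the work are solid. World frame = base frame: x ahead of the robot, y to its left, z up, the work surface at z = 0. Lengths are in m, angles in rad, forces in N, time in s.
With the tool pointing down it reaches from about 0.3 to 0.775 m from the base axis. Payload 14.6 kg.
Tool frame: the origin (TCP) lies at the centre of the arm's flange, where the gripper is bolted on; the fingertips stand 199 mm ahead of it and the grasp point (between the pads) lies 180 mm ahead of it; z points along the fingers, y is the line along which they close (so a half turn about z gives the same grasp; the last joint's range is limited). The gripper opens to 94 mm and grips with 3 to 60 N. Pads are 16 mm wide; open, the fingers measure 119 mm over their backs; the gripper's body (75 mm by 177 mm) begins 78 mm behind the grasp point.
Start: joints at [1.136, 0.3, 1.521, -0, 1.321, -0.067], TCP at [0.198, 0.513, 0.405] pointing down, gripper open.
Joint ranges: [-3.03, 3.03], [-0.79, 2.21], [0.23, 2.52], [-1.04, 4.18], [0, 3.07], [-2.55, 2.55]. Speed limits (rad/s): [2.22, 2.22, 2.57, 3.14, 3.14, 3.14].

### API

Orientations are given as [roll, pitch, yaw] about the fixed x, y, z axes, in that order (R = Rz(yaw) Ry(pitch) Rx(roll)).
In Python, from station import ctrl gives the robot as it stands. The module is installed in compiled form; this text tells all that it offers.
- The arm moves only by the tool servo_tool, never from a script. Its argument "motion" is a list of rows, each a list of 5 numbers: the closure, from 0 (fully open) to 1 (shut), then the shift along the world's x, y, z in cm, then the turn about the world's z in degrees. A call has 1 to 20 rows; each row is the pose to reach, as a shift and turn from the pose commanded when the call began; what a row does not reach only later rows make up. A row lasts 1/8 s, in which the tool goes at most 62.5 mm and 10.7 degrees, less where a joint would pass 70% of its speed; a pose out of reach is approached as far as the arm can. A call with a gripper value outside its range is refused whole. The fingers move at their own pace and stop on an object; "squeeze" is the grip in N (left out, the last holds). Time passes only in rows, so rows that repeat a pose let the fingers close. It gives the time, the measured TCP pose, the force, the opening and the grip force at its end, in the units of the state.
- ctrl.get_obs(): the state, without advancing time (a new reading comes with each control period).
- ctrl.camera(name): name is "side" or "top" or "wrist"; returns a dict with "image" (384x512x3 uint8, red, green, blue), "fx", "fy", "cx", "cy" (pixels), "camera_from_world" (4x4, takes a point from world to camera coordinates); the wrist camera has in their place "hand_eye" (4x4, takes a point from camera to tool coordinates, whose origin is the TCP and whose axes are the flange's). Camera axes: x right, y up, looking along -z (the intrinsics and any distortion apply to the point x, -y, -z); pixel columns grow to the right and rows downward; lengths in m; the calibration is good to about 2 mm. A picture is of the moment at which its call begins: read the wrist's pose just before it. There is no depth.
- ctrl.hand_in(): hands the job in; it is judged then, once.
The state is a dict: "time_s": time; "qpos": joint angles; "joint_vel": joint speeds; "tau": joint torques, N m; "ee_pos": TCP position; "eef_rot": TCP orientation; "force": force on the tool from outside, world axes, zero at the start; "moment": the same for the moment, N m; "grip_width": finger opening in m; "grip_force": force on a finger pad.
Only numpy, scipy, OpenCV 4.12 (cv2) and the standard library are available. Lean on these libraries where they do the work, as an engineer would, in place of code of your own. Each camera call takes 0.05 s, during which the arm holds its last target. There are 200 camera calls.

### The job

Put the loose battery on charge: lay it in the charger's empty bay the same way round as the battery beside it, its flat, pale-banded end pushing back the sprung contact at the low end and its knobbed plus end at the high end, and see that it lies fully down in its cradle before you let go of it. Then swing the clear cover down until it is fully shut. Leave the small pot, the garlic and the clothes peg where they are.

Things in the scene. Friction and masses are not known exactly. Their poses are not given: they have to be found in the camera images.
- battery: the loose round battery, 50 mm long, 14.8 mm thick, 23 g, red sleeve with a pale band at the flat end, lying on the worktop. Origin: middle of its flat (minus) end; its z axis runs along the battery to the knobbed (plus) end. It rolls easily.
- battery_mid (a point): middle of the loose battery, on its axis
- battery_plus (a point): middle of the loose battery's knobbed (plus) end
- charger: battery charger, a fixed grey wedge turned to face right, about 100 mm deep, 118 mm wide, 78 mm high at its hinge; its deck rises at 25 degrees to the back (left, where the hinge is) and has two bays side by side, 50 mm apart. The bay nearer the robot already holds a battery the right way round (fixed); the farther one is empty. Origin: under its middle, x to its back, z up.
- bay: the charger's empty bay, the farther from the robot. Origin: where the middle of a rightly seated battery lies. x: up the slope, along the bay; y: across the bays, to the filled one; z: square out of the deck. Cradle: a V groove, flanks at 45 degrees, 18 mm wide at the deck (z = -2 mm), at x = -51 to -14 mm and 14 to 25 mm. The other battery lies at y = 50 mm.
- channel (a point): a point at the bay's middle on the floor of the finger channel, 13 mm below the bay's origin. The channel crosses the whole charger along bay y, 28 mm wide (bay x = -14 to 14 mm), so that fingers fit beside the battery.
- upper_contact (a point): the fixed upper contact, 25 mm from the bay's origin along bay x: a wall across the charger; its top edge is at bay z = 3 mm
- contact (a joint): the empty bay's sprung lower contact, a steel plate square to bay x, 12 mm wide, from z = -3.5 to 10 mm. 0: at rest, its face at bay x = -19 mm (so 44 mm from the upper contact); grows to 0.013 m as it is pushed down the slope (bay -x). A seated battery holds it at 0.006 m. Spring: 1.2 N at rest, 3 N seated, 5.1 N at the stop.
- cover (a joint): clear hinged dust cover with thin grey edges, 115 mm wide, reaching 88 mm from its hinge plus a small 5 mm finger lip, hinged at the charger's top back edge, parallel to bay y. 0: shut over both bays; about 2.0 rad: upright; more: leaning back. It stays where it is left (stiff hinge, under 1 N at the edge moves it) and does not fall or snap shut: it must be pushed all the way to its stop.
- cover_hinge (a point): middle of the cover's hinge line (fixed on the charger)
- cover_edge (a point): middle of the cover's free edge, on its outer face; the outer face is flat and lies 7 mm outside the hinge line
- pot: small round pot with a wooden lid, 62 mm wide, 35 mm high, standing on the worktop; a bystander. Origin: middle of its foot, z up.
- garlic_1: bulb of garlic, 60 mm wide, 59 mm high; a bystander. Origin: middle of its underside.
- pegs: clothes peg, 72 x 15 x 12 mm, lying on the worktop; a bystander. Origin: middle of its underside.

How it is judged:
On the way, in this order (a step that is already met when the one before it is completed fails the run):
1. the battery lies fully down in the cradle of the empty bay, knobbed end at the top contact, and has been let go with the cover still open (x of battery_mid in the frame of bay between -0.0025 and 0.0025 m and y of battery_mid in the frame of bay between -0.0025 and 0.0025 m and z of battery_mid in the frame of bay between -0.002 and 0.002 m and x of battery_plus in the frame of bay between 0.022 and 0.028 m and y of battery_plus in the frame of bay between -0.003 and 0.003 m and z of battery_plus in the frame of bay between -0.0025 and 0.0025 m and contact force between the fingers and battery below 0.05 N and value of joint cover above 0.3 rad), for 0.3 s.
2. the cover is shut (value of joint cover below 0.06 rad), for 0.2 s.
At the end, for the whole second after the job is handed in: The battery is at rest in the empty bay: its middle within 2.5 mm along and across and 2 mm in height of the seated place, knobbed end at the upper contact within 3 mm, not touched by the fingers; the cover is shut to within 0.06 rad (x of battery_mid in the frame of bay between -0.0025 and 0.0025 m and y of battery_mid in the frame of bay between -0.0025 and 0.0025 m and z of battery_mid in the frame of bay between -0.002 and 0.002 m and x of battery_plus in the frame of bay between 0.022 and 0.028 m and y of battery_plus in the frame of bay between -0.003 and 0.003 m and z of battery_plus in the frame of bay between -0.0025 and 0.0025 m and contact force between the fingers and battery below 0.05 N and value of joint cover below 0.06 rad and linear speed of battery below 0.02 m/s).
It fails at once if the pot was moved by more than 25 mm (distance of pot from where it was at the start of the episode above 0.025 m).
It fails at once if the garlic was moved by more than 25 mm (distance of garlic_1 from where it was at the start of the episode above 0.025 m).
It fails at once if the clothes peg was moved by more than 25 mm (distance of pegs from where it was at the start of the episode above 0.025 m).
It also fails if it takes over 58 s, if anything falls off the work surface, if the arm or the gripper's body presses on something with over 40 N, if the wrist force passes 120 N, or if a joint passes its speed limit or range.

## Working session

There is one attempt and no reset: what is moved stays moved. The work goes in short steps, Python scripts to look and compute and a tool call to move; the robot and the scene stay as the last step left them, time stands still between calls to the robot, and variables do not carry over. Pictures are saved under pics/ and viewed, at most 10 in all, crops included, and the job is handed in when it is done.

Besides the shell and the picture viewer there is one more tool, called after "Call:" by a JSON object that holds its "api" and its "payload", one argument or row to a line. servo_tool: Moves the arm, as the interface text tells. Its arguments: {"type":"object","properties":{"motion":{"type":"array","items":{"type":"array","items":{"type":"number"}}},"squeeze":{"type":"number"}},"required":["motion"]}

```bash
mkdir -p pics; cat > h.py <<'E'
import numpy as np, cv2
from station import ctrl
from scipy.spatial.transform import Rotation as R
def grab(n):
    o=ctrl.get_obs(); c=ctrl.camera(n)
    if 'hand_eye' in c:
        T=np.eye(4); T[:3,:3]=R.from_euler('xyz',o['eef_rot']).as_matrix() if len(o['eef_rot'])==3 else R.from_matrix(o['eef_rot']).as_matrix()
        T[:3,3]=o['ee_pos']; W=T@np.array(c['hand_eye'])
    else: W=np.linalg.inv(np.array(c['camera_from_world']))
    return c['image'],(c['fx'],c['fy'],c['cx'],c['cy']),W
def ray(uv,K,W):
    d=np.array([(uv[0]-K[2])/K[0],-(uv[1]-K[3])/K[1],-1.]); d=W[:3,:3]@d
    return W[:3,3],d/np.linalg.norm(d)
def plane(uv,K,W,z):
    o,d=ray(uv,K,W); return o+d*(z-o[2])/d[2]
def two(r1,r2):
    (o1,d1),(o2,d2)=r1,r2
    s=np.linalg.lstsq(np.c_[d1,-d2],o2-o1,rcond=None)[0]
    a,b=o1+s[0]*d1,o2+s[1]*d2; return (a+b)/2,np.linalg.norm(a-b)
def proj(p,K,W):
    q=np.linalg.inv(W)@np.r_[p,1]; return np.array([K[2]+K[0]*q[0]/-q[2],K[3]+K[1]*q[1]/q[2]])
def save(im,n): cv2.imwrite('pics/'+n,im[...,::-1])
E
python3 - <<'E'
from h import *
ims=[]
for n in('top','side'):
    i,K,W=grab(n); ims.append(i); print(n,K,W.round(3).tolist())
    np.savez(n,i=i,K=K,W=W)
i,K,W=grab('wrist'); print(K,W.round(3).tolist()); np.savez('w0',i=i,K=K,W=W)
print(ctrl.get_obs()['eef_rot'])
save(cv2.resize(np.hstack(ims[:1]),(800,600),interpolation=cv2.INTER_CUBIC),'top.png')
save(cv2.resize(ims[1],(800,600),interpolation=cv2.INTER_CUBIC),'side.png')
E
```

```text
top (384.44611435871326, 384.44611435871326, 254.32916556066877, 187.98207623601053) [[0.005, 0.988, -0.156, 0.273], [-1.0, 0.006, 0.003, 0.074], [0.004, 0.156, 0.988, 1.443], [0.0, 0.0, 0.0, 1.0]]
side (399.7893196314072, 399.7893196314072, 249.49625500215618, 192.30058750897325) [[0.986, 0.142, -0.083, 0.406], [-0.164, 0.887, -0.433, -0.459], [0.012, 0.44, 0.898, 1.098], [0.0, 0.0, 0.0, 1.0]]
(311.3597639543717, 311.3597639543717, 249.76408323397484, 185.7593782865662) [[0.36, -0.903, -0.235, 0.13], [0.933, 0.348, 0.092, 0.539], [-0.001, -0.252, 0.968, 0.384], [0.0, 0.0, 0.0, 1.0]]
[-3.14075068e+00 -2.40494745e-05  2.77379315e+00]
```

View pics/top.png

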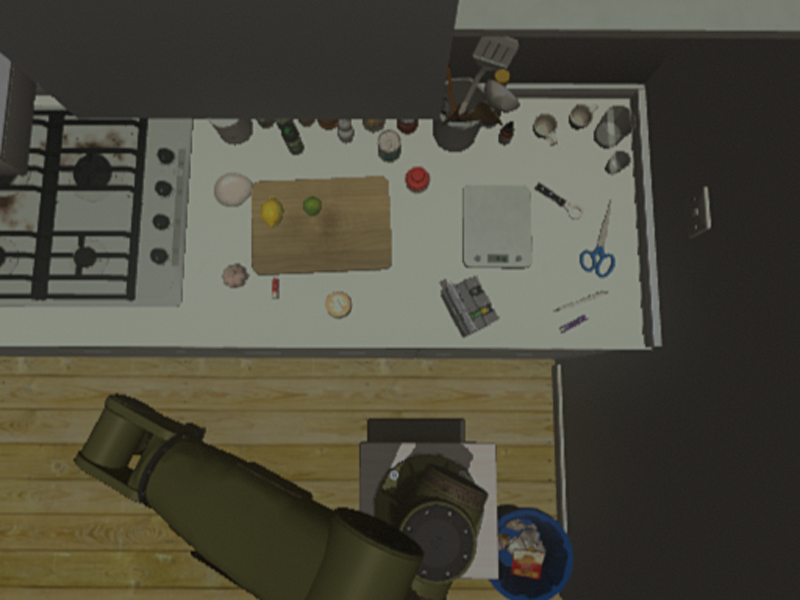

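View pics/side.png

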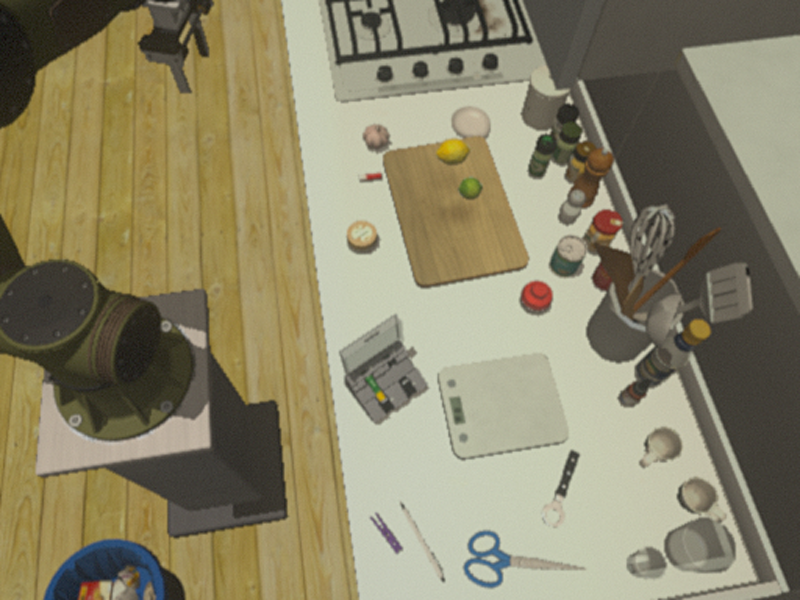

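The top view shows the battery near (275,288), the pot (339,305), the garlic (234,275), and the charger around (470,305) with its hinge to the left and cover open, all in 800x600 scaling. Next I'll get metric estimates and zoomed crops.

```bash
python3 - <<'E'
from h import *
t=np.load('top.npz');s=np.load('side.npz')
def P(d,u,v,z): return plane((u*.64,v*.64),d['K'],d['W'],z).round(3)
print('bat',P(t,275,288,.0074),P(s,371,177,.0074))
# red mask battery
for n,d,box in(('top',t,(165,175,185,195)),('side',s,(225,105,250,120))):
    h=cv2.cvtColor(d['i'],cv2.COLOR_RGB2HSV); x0,y0,x1,y1=box
    m=((h[...,0]<10)|(h[...,0]>170))&(h[...,1]>120); ys,xs=np.nonzero(m[y0:y1,x0:x1]); print(n,len(xs),xs.mean()+x0,ys.mean()+y0,plane((xs.mean()+x0,ys.mean()+y0),d['K'],d['W'],.0074).round(4))
print('pot',P(t,339,305,.035),'garlic',P(t,234,275,.03))
print('charger mid',P(t,472,306,.05), P(s,385,375,.05))
a=cv2.resize(t['i'][165:225,275:325],(400,480),interpolation=cv2.INTER_CUBIC)
b=cv2.resize(s['i'][195:275,210:280],(400,457),interpolation=cv2.INTER_CUBIC)
c=cv2.resize(t['i'][170:200,160:190],(180,120*3//2),interpolation=cv2.INTER_CUBIC)
o=np.zeros((480,800,3),np.uint8);o[:480,:400]=a;o[:457,400:]=b
o=cv2.copyMakeBorder(o,0,120,0,0,0); o[480:600,:180]=c[:120] if c.shape[0]>=120 else 0
save(o,'z.png')
E
```

```text
bat [0.512 0.367 0.007] [0.515 0.365 0.007]
top 21 176.0 182.0 [0.521  0.367  0.0074]
side 26 239.0 112.5 [0.5209 0.3678 0.0074]
pot [0.468 0.208 0.035] garlic [0.539 0.461 0.03 ]
charger mid [ 0.465 -0.104  0.05 ] [ 0.47  -0.097  0.05 ]
```

View pics/z.png

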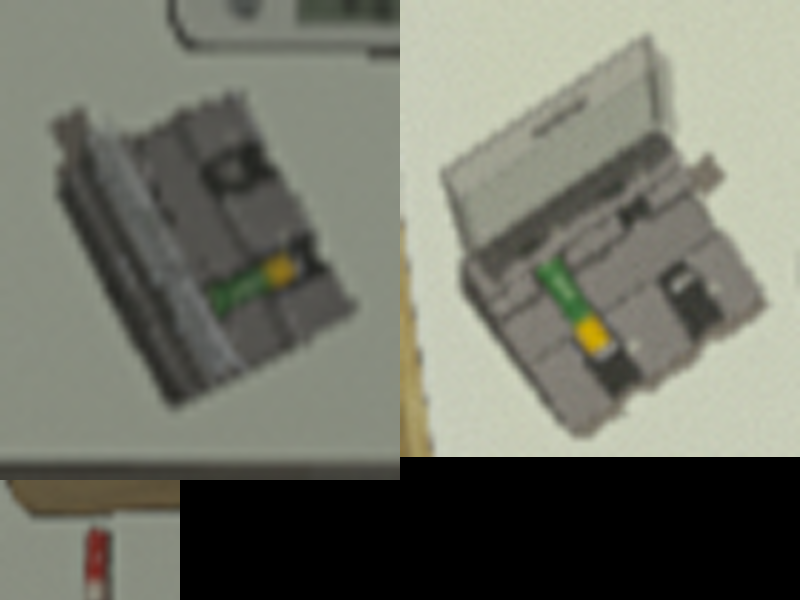

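The crops show the battery's red plus end towards +x and its pale flat end towards the robot. The charger's uphill direction has a yaw of about 116°, and the empty bay is the farther one. I'm approaching the battery with the wrist turned so that joint 6 stays in range afterwards.

Call:
{"api": "servo_tool", "payload": {
  "motion": [
    [0.45, 31.4, -14.6, -7, -20],
    [0.45, 31.4, -14.6, -7, -40],
    [0.45, 31.4, -14.6, -7, -60],
    [0.45, 31.4, -14.6, -7, -80],
    [0.45, 31.4, -14.6, -7, -100],
    [0.45, 31.4, -14.6, -7, -120],
    [0.45, 31.4, -14.6, -7, -140],
    [0.45, 31.4, -14.6, -7, -162],
    [0.45, 31.4, -14.6, -7, -162],
    [0.45, 31.4, -14.6, -7, -162],
    [0.45, 31.4, -14.6, -7, -162],
    [0.45, 31.4, -14.6, -7, -162],
    [0.45, 31.4, -14.6, -7, -162],
    [0.45, 31.4, -14.6, -7, -162],
    [0.45, 31.4, -14.6, -7, -162],
    [0.45, 31.4, -14.6, -7, -162],
    [0.45, 31.4, -14.6, -7, -162],
    [0.45, 31.4, -14.6, -7, -162]
  ],
  "squeeze": 8
}}

```text
time_s: 2.4
ee_pos: [0.5118, 0.3672, 0.3346]
eef_rot: [3.142, 0.0, -0.051]
force: [0.3, -0.1, -0.1]
grip_width: 0.0516
grip_force: 0.0
```

```bash
python3 - <<'E'
from h import *
i,K,W=grab('wrist'); np.savez('w1',i=i,K=K,W=W)
h=cv2.cvtColor(i,cv2.COLOR_RGB2HSV)
m=(((h[...,0]<10)|(h[...,0]>170))&(h[...,1]>110)&(h[...,2]>60)).astype(np.uint8)
n,l,st,c=cv2.connectedComponentsWithStats(m)
for k in range(1,n):
    if st[k,4]>100:
        r=cv2.minAreaRect(np.argwhere(l==k)[:,::-1].astype(np.float32)); b=cv2.boxPoints(r)
        print(st[k],r); print([plane(p,K,W,.0074)[:2].round(4).tolist() for p in b], plane(c[k],K,W,.0074).round(4))
save(i,'w1.png')
E
```

```text
[241 156  14  32 341] ((247.5, 171.5), (31.0, 13.0), 90.0)
[[0.5362, 0.3747], [0.5356, 0.3618], [0.5038, 0.3633], [0.5044, 0.3766]] [0.5209 0.3688 0.0074]
```

View pics/w1.png

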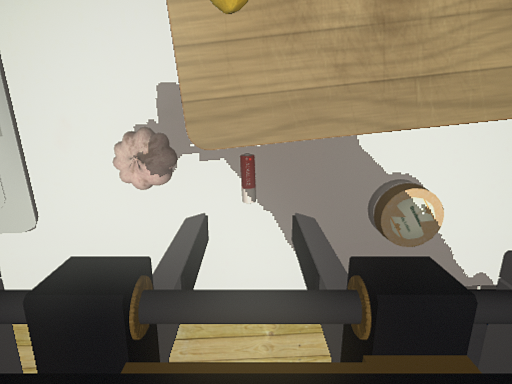

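The wrist view shows the battery upright at (248,153–203), red plus end up and pale end down, between the fingers. Its middle is at about (0.512, 0.369).

Call:
{"api": "servo_tool", "payload": {
  "motion": [
    [0.45, 0, 0.2, -5, 0],
    [0.45, 0, 0.2, -9, 0],
    [0.45, 0, 0.2, -12, 0],
    [0.45, 0, 0.2, -13.4, 0],
    [0.45, 0, 0.2, -13.4, 0],
    [0.7, 0, 0.2, -13.4, 0],
    [0.75, 0, 0.2, -13.4, 0],
    [0.8, 0, 0.2, -13.4, 0],
    [0.9, 0, 0.2, -13.4, 0],
    [1, 0, 0.2, -13.4, 0],
    [1, 0, 0.2, -13.4, 0],
    [1, 0, 0.2, -13.4, 0],
    [1, 0, 0.2, -10, 0],
    [1, 0, 0.2, -6, 0],
    [1, 0, 0.2, 0, 0],
    [1, 0, 0.2, 0, 0]
  ],
  "squeeze": 10
}}

```text
time_s: 4.45
ee_pos: [0.512, 0.3694, 0.3397]
eef_rot: [-3.137, -0.007, -0.054]
force: [-0.1, 0.2, -2.2]
grip_width: 0.0143
grip_force: 9.9
```

Gripped: the width reads 14.3 mm. Now I'll move to a viewpoint over the charger.

Call:
{"api": "servo_tool", "payload": {
  "motion": [
    [1, -2, -6, 8, 0],
    [1, -11, -45, 8, 0],
    [1, -11, -45, 8, 0],
    [1, -11, -45, 8, 0],
    [1, -11, -45, 8, 0],
    [1, -11, -45, 8, 0],
    [1, -11, -45, 8, 0],
    [1, -11, -45, 8, 0],
    [1, -11, -45, 8, 0],
    [1, -11, -45, 8, 0],
    [1, -11, -45, 8, 0],
    [1, -11, -45, 8, 0],
    [1, -11, -45, 8, 0],
    [1, -11, -45, 8, 0]
  ]
}}

```text
time_s: 6.2
ee_pos: [0.4018, -0.0806, 0.4146]
eef_rot: [-3.142, 0.0, -0.053]
force: [-0.6, -0.1, -1.0]
grip_width: 0.0141
grip_force: 9.9
```

```bash
python3 - <<'E'
from h import *
i,K,W=grab('wrist'); np.savez('w2',i=i,K=K,W=W); print(ctrl.get_obs()['ee_pos'],ctrl.get_obs()['joint_vel'].round(3),K)
save(cv2.resize(i,(800,600),interpolation=cv2.INTER_CUBIC),'w2.png')
E
```

```text
[ 0.40179759 -0.08066358  0.41462107] [-0.005 -0.001 -0.     0.     0.002  0.   ] (311.3597639543717, 311.3597639543717, 249.76408323397484, 185.7593782865662)
```

View pics/w2.png

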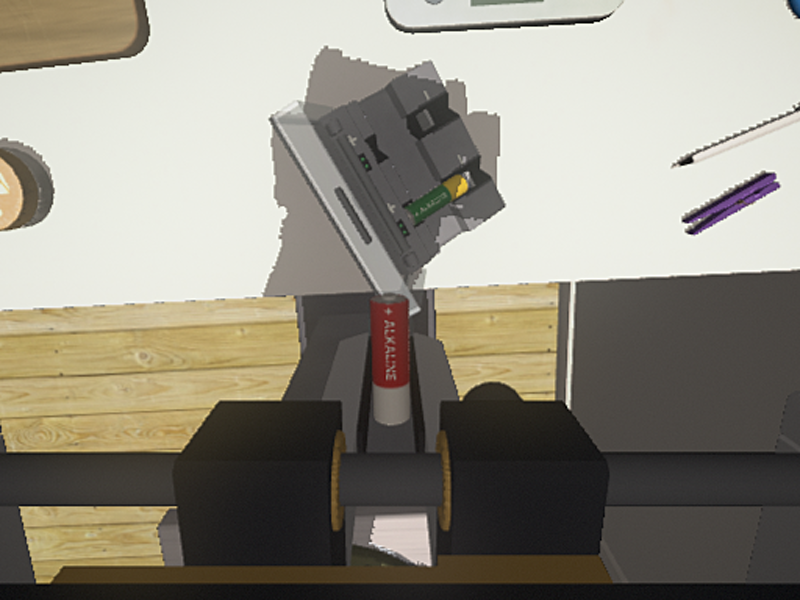

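The wrist view shows the held battery lying level and the charger below. The filled bay is at (440,195), the empty bay at roughly (372,150)–(430,120), and the cover is upright on the left. I'll take a second viewpoint for triangulation.

Call:
{"api": "servo_tool", "payload": {
  "motion": [
    [1, 0, -10, -4, 0],
    [1, 0, -10, -4, 0],
    [1, 0, -10, -4, 0],
    [1, 0, -10, -4, 0],
    [1, 0, -10, -4, 0],
    [1, 0, -10, -4, 0]
  ]
}}

```text
time_s: 7.0
ee_pos: [0.4019, -0.1801, 0.3751]
eef_rot: [3.141, -0.001, -0.053]
force: [0.6, -1.0, -0.1]
grip_width: 0.0141
grip_force: 9.9
```

```bash
python3 - <<'E'
from h import *
a=np.load('w2.npz')['i']
i,K,W=grab('wrist'); np.savez('w3',i=i,K=K,W=W); print(ctrl.get_obs()['ee_pos'])
def c(im,x,y,w=160,h=160): return cv2.resize(im[y:y+h,x:x+w],(w*5//2,h*5//2),interpolation=cv2.INTER_CUBIC)
# guess centre of charger in w3
p=proj([.48,-.1,.05],K,W); q=proj([.48,-.1,.05],*[np.load('w2.npz')[k] for k in'KW']); print(p,q)
x,y=int(p[0])-80,max(0,int(p[1])-80); x2,y2=int(q[0])-80,max(0,int(q[1])-80); print((x2,y2),(x,y))
save(np.hstack([c(a,x2,y2),c(i,x,y)]),'w23.png')
E
```

```text
[ 0.40184429 -0.1802478   0.37499267]
[160.77693092 104.57018526] [264.09919743  99.09611178]
(184, 19) (80, 24)
```

View pics/w23.png

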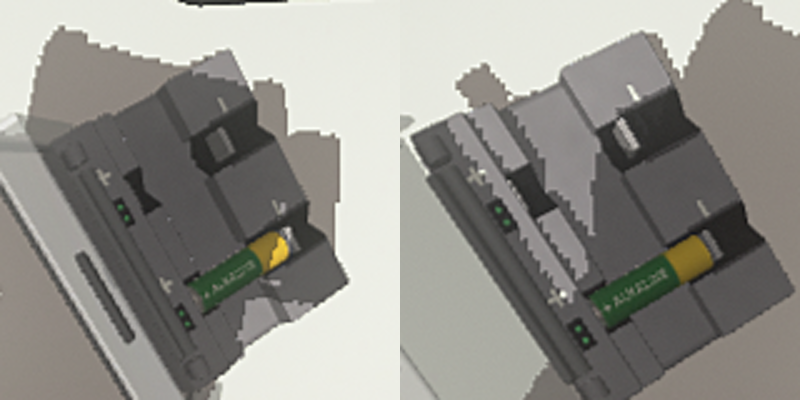

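The two crops show matching features: the "+" marks at (103,177)/(478,175) and (166,285)/(557,298), the "−" marks at (222,105)/(632,90) and (279,207)/(702,207), and the filled-bay battery. I'll triangulate these.

```bash
python3 - <<'E'
from h import *
A,B=np.load('w2.npz'),np.load('w3.npz'); oA,oB=(184,19),(80,24)
f=lambda p,o:(p[0]/2.5+o[0]-.3,p[1]/2.5+o[1]-.3)
def tri(a,b): return two(ray(a,A['K'],A['W']),ray(b,B['K'],B['W']))
pts={}
for n,a,b in(('+E',(103,177),(478,175)),('+F',(166,285),(557,298)),('-E',(222,105),(632,90)),('-F',(279,207),(702,207)),('knobE',(75,153),(434,150)),('knobF',(195,367),(594,387)),('deckfarlow',(230,52),(640,32)),('decknearlow',(350,282),(795,290))):
    p,e=tri(f(a,oA),f(b,oB)); pts[n]=p; print(n,p.round(4),round(e*1e3,1))
def ends(D,o):
    i=D['i'];h=cv2.cvtColor(i,cv2.COLOR_RGB2HSV);m=np.zeros(h.shape[:2],np.uint8)
    s=h[o[1]:o[1]+160,o[0]:o[0]+160]
    g=(s[...,0]>15)&(s[...,0]<85)&(s[...,1]>100)&(s[...,2]>35)
    m[o[1]:o[1]+160,o[0]:o[0]+160]=g
    n,l,st,c=cv2.connectedComponentsWithStats(m);k=1+st[1:,4].argmax()
    r=cv2.minAreaRect(np.argwhere(l==k)[:,::-1].astype(np.float32));b=cv2.boxPoints(r);print(st[k],r)
    e=[(b[j]+b[(j+1)%4])/2 for j in range(4)]
    d=[np.linalg.norm(b[j]-b[(j+1)%4]) for j in range(4)]; j=int(np.argmin(d[:2]))
    E=sorted([e[j],e[j+2]],key=lambda p:p[0]); print(np.round(E,1).tolist()); return E
ea,eb=ends(A,oA),ends(B,oB)
for n,a,b in zip(('plus','minus'),ea,eb):
    p,e=tri(a,b);pts[n]=p;print(n,p.round(4),round(e*1e3,1))
def desc(a,b):
    d=pts[b]-pts[a];print(a,b,'len',round(np.linalg.norm(d)*1e3,1),'yaw',round(np.degrees(np.arctan2(d[1],d[0])),1),'pitch',round(np.degrees(np.arcsin(d[2]/np.linalg.norm(d))),1))
for ab in(('+F','+E'),('-F','-E'),('-E','+E'),('-F','+F'),('minus','plus'),('knobF','knobE'),('decknearlow','deckfarlow')):desc(*ab)
E
```

```text
+E [ 0.4489 -0.1351  1.0695] 12.0
+F [ 0.5341 -0.0895  0.9165] 26.9
-E [ 0.4136 -0.0471  0.8904] 1.6
-F [ 0.4808 -0.0263  0.8104] 11.5
knobE [ 0.418  -0.1708  1.2034] 11.3
knobF [ 0.5808 -0.0761  0.8483] 34.2
deckfarlow [ 0.3809 -0.0408  0.8976] 6.7
decknearlow [ 0.5162 -0.0094  0.726 ] 18.0
[283 112  17  16 169] ((291.67645263671875, 118.79412078857422), (13.033892631530762, 14.062882423400879), 59.036251068115234)
[[285.6000061035156, 122.4000015258789], [297.70001220703125, 115.19999694824219]]
[158 118  47  34 471] ((181.380859375, 135.6214141845703), (14.879268646240234, 49.010826110839844), 58.49573516845703)
[[160.5, 148.39999389648438], [202.3000030517578, 122.80000305175781]]
plus [ 0.4532 -0.1152  0.1228] 11.5
minus [ 0.4609 -0.1366  0.0428] 0.4
+F +E len 181.0 yaw -151.8 pitch 57.7
-F -E len 106.5 yaw -162.7 pitch 48.7
-E +E len 202.6 yaw -68.1 pitch 62.1
-F +F len 134.5 yaw -49.9 pitch 52.1
minus plus len 83.2 yaw 109.8 pitch 74.2
knobF knobE len 402.0 yaw -149.8 pitch 62.1
decknearlow deckfarlow len 220.8 yaw -167.0 pitch 51.0
```

I forgot to take off the 400 px offset of the right-hand crop.

```bash
python3 - <<'E'
from h import *
A,B=np.load('w2.npz'),np.load('w3.npz'); oA,oB=(184,19),(80,24)
f=lambda p,o:(p[0]/2.5+o[0]-.3,p[1]/2.5+o[1]-.3)
def tri(a,b): return two(ray(a,A['K'],A['W']),ray(b,B['K'],B['W']))
pts={}
for n,a,b in(('+E',(103,177),(78,175)),('+F',(166,285),(157,298)),('-E',(222,105),(232,90)),('-F',(279,207),(302,207)),('knobE',(75,153),(34,150)),('knobF',(195,367),(194,387)),('deckfarlow',(230,52),(240,32)),('decknearlow',(350,282),(395,290)),('batplus',(197,295),(200,308)),('batminus',(283,243),(310,252))):
    p,e=tri(f(a,oA),f(b,oB)); pts[n]=p; print(n,p.round(4),round(e*1e3,1))
def desc(a,b):
    d=pts[b]-pts[a];print(a,b,'len',round(np.linalg.norm(d)*1e3,1),'yaw',round(np.degrees(np.arctan2(d[1],d[0])),1),'pitch',round(np.degrees(np.arcsin(d[2]/np.linalg.norm(d))),1))
for ab in(('+F','+E'),('-F','-E'),('-E','+E'),('-F','+F'),('batminus','batplus'),('knobF','knobE'),('decknearlow','deckfarlow')):desc(*ab)
E
```

```text
+E [ 0.4915 -0.06    0.0629] 0.2
+F [ 0.4467 -0.0833  0.0661] 0.3
-E [ 0.5207 -0.1117  0.0323] 1.5
-F [ 0.476  -0.1352  0.0356] 0.5
knobE [ 0.5003 -0.0504  0.0728] 0.4
knobF [ 0.4126 -0.0937  0.0695] 0.8
deckfarlow [ 0.5422 -0.1162  0.028 ] 1.0
decknearlow [ 0.4401 -0.1695  0.0242] 0.4
batplus [ 0.4411 -0.0963  0.058 ] 0.1
batminus [ 0.4593 -0.1367  0.0356] 1.4
+F +E len 50.6 yaw 27.5 pitch -3.6
-F -E len 50.6 yaw 27.7 pitch -3.8
-E +E len 66.8 yaw 119.5 pitch 27.3
-F +F len 67.0 yaw 119.5 pitch 27.1
batminus batplus len 49.7 yaw 114.2 pitch 26.8
knobF knobE len 97.8 yaw 26.2 pitch 2.0
decknearlow deckfarlow len 115.2 yaw 27.6 pitch 1.9
```

The measurements agree: 50.6 mm bay spacing, 27° slope, bay yaw about 117.4°, and a bay origin near (0.4946, −0.0935, 0.047). I'll check this once by projecting the known bay points onto the picture.

```bash
cat >> h.py <<'E'
def bayR(yaw=117.4):
    c,s=np.cos(np.radians(yaw)),np.sin(np.radians(yaw)); C,S=np.cos(np.radians(25)),np.sin(np.radians(25))
    return np.array([[c*C,-s,-c*S],[s*C,c,-s*S],[S,0,C]])
E
python3 - <<'E'
from h import *
O=np.array([.4946,-.0935,.0468]);M=bayR(); print(M.round(3).tolist())
out=[]
for n,o in(('w2',(184,19)),('w3',(80,24))):
    D=np.load(n+'.npz');im=cv2.resize(D['i'][o[1]:o[1]+160,o[0]:o[0]+160],(400,400),interpolation=cv2.INTER_CUBIC)
    def pl(ps,col):
        q=[((proj(O+M@(np.array(p)/1e3),D['K'],D['W'])-o+.3)*2.5) for p in ps]
        cv2.polylines(im,[np.int32(np.round(q))],False,col,1)
    pl([(-19,6,10),(-19,-6,10),(-19,-6,-3.5),(-19,6,-3.5),(-19,6,10)],(255,0,0))
    pl([(25,-20,3),(25,70,3)],(0,255,255))
    pl([(14,-9,-2),(25,-9,-2)],(255,255,0));pl([(14,9,-2),(25,9,-2)],(255,255,0));pl([(-14,-9,-2),(-51,-9,-2)],(255,255,0));pl([(-14,9,-2),(-51,9,-2)],(255,255,0))
    pl([(-25,57.4,0),(25,57.4,0),(25,42.6,0),(-25,42.6,0),(-25,57.4,0)],(255,0,255))
    out.append(im)
save(cv2.resize(np.hstack(out),(800,400)),'ov.png')
E
```

```text
[[-0.417, -0.888, 0.194], [0.805, -0.46, -0.375], [0.423, 0.0, 0.906]]
```

View pics/ov.png

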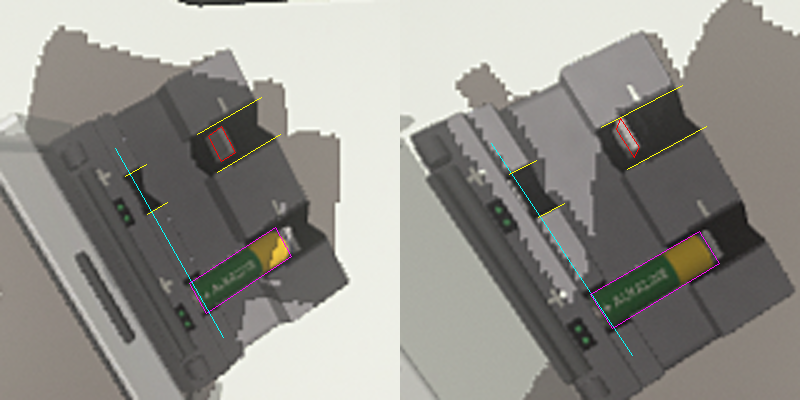

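The overlay fits within about 1 mm: the plate outline at (220,145)/(626,138) and the seated-battery outline both match. Next, the held battery's offset along the tool, and TCP targets for the insertion waypoints.

```bash
cat > wp.py <<'E'
from h import *
O=np.array([.4946,-.0935,.0468]);M=bayR()
def tcp(cx,cz,off,cy=0):
    c=O+M@(np.array([cx,cy,cz])/1e3); a=np.radians(117.4)
    return c-off*np.r_[np.cos(a),np.sin(a),0]+[0,0,.193]
E
python3 - <<'E'
from wp import *
D=np.load('w3.npz');h=cv2.cvtColor(D['i'],cv2.COLOR_RGB2HSV)
T=np.array([.40184,-.18025,.37499]);z=T[2]-.193
m=((((h[...,0]<10)|(h[...,0]>170))&(h[...,1]>110)&(h[...,2]>50))*1).astype(np.uint8);m[:150]=0
n,l,st,c=cv2.connectedComponentsWithStats(m);k=1+st[1:,4].argmax();x,y,w,hh,_=st[k];print(st[k])
u=x+w/2-.5
col=D['i'][y-6:y+hh+30,int(u)].astype(int).sum(1);print(y-6,col.tolist())
ax=np.r_[np.cos(-.053),np.sin(-.053),0];ay=np.r_[-ax[1],ax[0],0]
for v in(y,y+hh,272):
    for zz in (z,):
        p=plane((u,v),D['K'],D['W'],zz)-T;print(v,'along',(p@ax).round(4),'across',(p@ay).round(4))
now=ctrl.get_obs()['ee_pos'];print(now)
for w in((10,40),(10,27),(10,10.4),(6.5,7),(-2.5,6),(-2.5,-.5),(0,-.5)):print(w,((tcp(*w,0)-now)*100).round(2))
E
```

```text
[ 237  192   25   56 1136]
186 [387, 348, 265, 258, 343, 358, 299, 263, 272, 235, 223, 253, 329, 391, 305, 236, 220, 214, 213, 202, 299, 236, 294, 244, 184, 239, 208, 196, 192, 185, 416, 430, 360, 228, 175, 187, 321, 263, 294, 243, 177, 229, 194, 173, 175, 202, 184, 178, 234, 250, 318, 296, 187, 235, 322, 281, 267, 200, 177, 182, 174, 189, 262, 355, 367, 363, 364, 362, 356, 360, 361, 362, 361, 361, 363, 359, 360, 365, 356, 362, 353, 358, 358, 358, 352, 367, 467, 491, 483, 469, 439, 432]
192 along 0.025 across 0.0006
248 along -0.0101 across 0.0006
272 along -0.0263 across 0.0006
[ 0.40184429 -0.1802478   0.37499267]
(10, 40) [ 9.64  7.98 -9.47]
(10, 27) [  9.38   8.47 -10.65]
(10, 10.4) [  9.06   9.09 -12.15]
(6.5, 7) [  9.14   8.94 -12.61]
(-2.5, 6) [  9.5    8.25 -13.08]
(-2.5, -0.5) [  9.37   8.49 -13.67]
(0, -0.5) [  9.27   8.69 -13.56]
```

The battery is centred in the grip. Before descending I'll check where the open cover's free edge is, for gripper-body clearance.

```bash
python3 - <<'E'
from wp import *
A,S=np.load('w2.npz'),np.load('side.npz')
a=np.radians(117.4);u=np.r_[np.cos(a),np.sin(a),0]
for p,q in(((272,120),(398,318)),((412,315),(341,352))):
    r=lambda D,p:ray((p[0]*.64,p[1]*.64),D['K'],D['W'])
    P,e=two(r(A,p),r(S,q));print(P.round(4),round(e*1e3,1),'uphill from bay origin mm',((P-O)@u*1e3).round(1),'bay',(M.T@(P-O)*1e3).round(1))
E
```

```text
[ 0.5029 -0.0226  0.1197] 3.7 uphill from bay origin mm 59.1 bay [ 84.4 -40.   41.1]
[ 0.4018 -0.09    0.1685] 4.1 uphill from bay origin mm 45.8 bay [93.  80.8 90.9]
```

The cover's edge is roughly 45–60 mm uphill of the bay, so I'll descend from the downhill side and then move uphill.

Call:
{"api": "servo_tool", "payload": {
  "motion": [
    [1, 10, 7.3, 0, 10],
    [1, 10, 7.3, 0, 20],
    [1, 10, 7.3, 0, 30],
    [1, 10, 7.3, 0, 40],
    [1, 10, 7.3, 0, 50],
    [1, 10, 7.3, 0, 60],
    [1, 10, 7.3, 0, 70],
    [1, 10, 7.3, 0, 80],
    [1, 10, 7.3, 0, 90],
    [1, 10, 7.3, 0, 100],
    [1, 10, 7.3, 0, 110],
    [1, 10, 7.3, 0, 120.4],
    [1, 10, 7.3, 0, 120.4],
    [1, 10, 7.3, -3, 120.4],
    [1, 10, 7.3, -6, 120.4],
    [1, 10, 7.3, -8, 120.4],
    [1, 10, 7.3, -9, 120.4],
    [1, 10, 7.3, -9, 120.4],
    [1, 10, 7.3, -9, 120.4]
  ],
  "squeeze": 15
}}

```text
time_s: 9.43
ee_pos: [0.502, -0.1078, 0.2855]
eef_rot: [3.141, 0.001, 2.047]
force: [-0.3, 0.2, -0.5]
grip_width: 0.0141
grip_force: 14.9
```

```bash
python3 - <<'E'
from wp import *
i,K,W=grab('wrist'); np.savez('w4',i=i,K=K,W=W)
s,Ks,Ws=grab('side');np.savez('s4',i=s,K=Ks,W=Ws)
o=np.zeros((400,800,3),np.uint8);o[:375,:500]=cv2.resize(i,(500,375),interpolation=cv2.INTER_AREA)
o[:300,500:]=cv2.resize(s[185:285,205:305],(300,300),interpolation=cv2.INTER_CUBIC);save(o,'w4.png')
now=ctrl.get_obs()['ee_pos'];print(now,ctrl.get_obs()['eef_rot'])
for w in((-5,27),(10,27),(10,20),(10,10.4),(6.5,7),(-2.5,6),(-2.5,-.5),(0,-.5)):print(w,((tcp(*w,0)-now)*100).round(2))
E
```

```text
[ 0.5018901  -0.10781137  0.28541585] [3.14065387e+00 9.01731355e-04 2.04722057e+00]
(-5, 27) [ 0.    0.02 -2.33]
(10, 27) [-0.62  1.22 -1.69]
(10, 20) [-0.76  1.49 -2.33]
(10, 10.4) [-0.94  1.85 -3.2 ]
(6.5, 7) [-0.86  1.69 -3.65]
(-2.5, 6) [-0.51  1.   -4.12]
(-2.5, -0.5) [-0.63  1.25 -4.71]
(0, -0.5) [-0.74  1.45 -4.61]
```

View pics/w4.png

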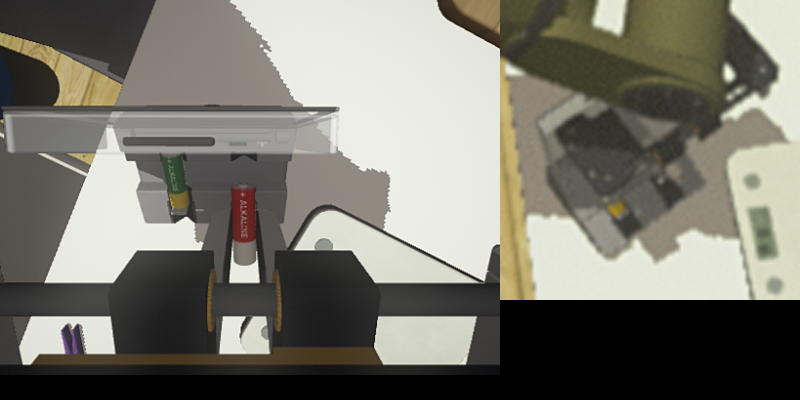

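The battery is aligned over the empty bay, red end uphill, and the cover stands about 55 mm uphill, so the body clears it. Now I'll rest the plus end on the wall top and tilt the battery nose-up.

Call:
{"api": "servo_tool", "payload": {
  "motion": [
    [1, -0.6, 1.2, -0.8, 0],
    [1, -0.6, 1.2, -1.7, 0],
    [1, -0.76, 1.49, -2.2, 0],
    [1, -0.8, 1.55, -2.4, 0],
    [1, -0.84, 1.64, -2.6, 0],
    [1, -0.88, 1.72, -2.8, 0],
    [1, -0.91, 1.8, -3.0, 0],
    [1, -0.94, 1.85, -3.2, 0],
    [1, -0.94, 1.85, -3.2, 0],
    [1, -0.91, 1.78, -3.4, 0],
    [1, -0.88, 1.72, -3.55, 0],
    [1, -0.86, 1.69, -3.65, 0],
    [1, -0.86, 1.69, -3.65, 0]
  ]
}}

```text
time_s: 11.15
ee_pos: [0.4935, -0.0911, 0.2489]
eef_rot: [3.14, 0.001, 2.048]
force: [2.3, -4.5, 0.6]
grip_width: 0.0143
grip_force: 15.0
```

```bash
python3 - <<'E'
from wp import *
i,K,W=grab('wrist'); np.savez('w5',i=i,K=K,W=W)
p=proj(O,K,W);x,y=int(p[0])-100,int(p[1])-80;print(p,x,y)
save(cv2.resize(i[max(y,0):y+150,x:x+200],(800,600),interpolation=cv2.INTER_CUBIC),'w5.png')
o=ctrl.get_obs();print(o['ee_pos'],o['force'],(M.T@(o['ee_pos']-[0,0,.193]-O)*1e3).round(1))
E
```

```text
[248.55690363 229.04510776] 148 149
[ 0.49342728 -0.09107462  0.24859938] [ 3.68111431 -4.64793813  3.59855821] [ 6.2 -0.1  6.8]
```

View pics/w5.png

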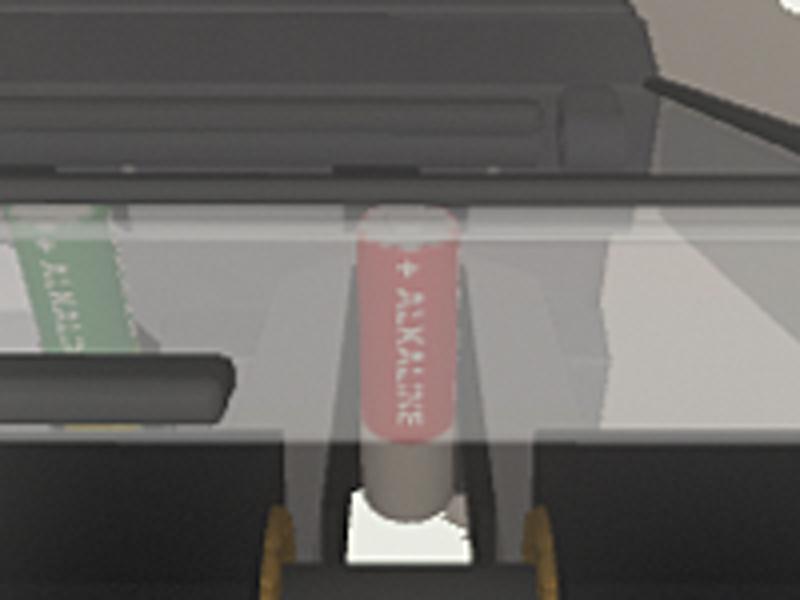

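```bash
python3 - <<'E'
from wp import *
D=np.load('w5.npz');K,W=D['K'],D['W'];T=np.array([.49343,-.09107,.2486]);C=T-[0,0,.193]
a=np.radians(117.3);u=np.r_[np.cos(a),np.sin(a),0];z=np.r_[0,0,1.]
print('cam uphill/up of C',((W[:3,3]-C)@u).round(4),(W[:3,3]-C)[2].round(4))
print('measured rows: plus far edge',149+205/4,'plus face lower edge ~',149+245/4,' minus',149+520/4,'band',149+440/4)
for t in(-10,0,10,20,25,30,36,42):
    r=np.radians(t);ax=np.cos(r)*u+np.sin(r)*z;n=-np.sin(r)*u+np.cos(r)*z
    f=lambda s,h:proj(C+ax*s/1e3+n*h/1e3,K,W)[1].round(1)
    print(t,'plus bottom/top edge',f(24,-7.4),f(24,7.4),'minus top/bot',f(-25,7.4),f(-25,-7.4))
E
```

```text
cam uphill/up of C 0.0729 0.1726
measured rows: plus far edge 200.25 plus face lower edge ~ 210.25  minus 279.0 band 259.0
-10 plus bottom/top edge 189.3 191.7 minus top/bot 276.0 267.2
0 plus bottom/top edge 188.4 195.4 minus top/bot 274.7 262.4
10 plus bottom/top edge 188.8 200.5 minus top/bot 272.1 256.9
20 plus bottom/top edge 190.6 206.8 minus top/bot 268.5 250.9
25 plus bottom/top edge 192.0 210.3 minus top/bot 266.3 247.7
30 plus bottom/top edge 193.7 214.0 minus top/bot 263.9 244.4
36 plus bottom/top edge 196.2 218.8 minus top/bot 260.8 240.4
42 plus bottom/top edge 199.2 223.8 minus top/bot 257.5 236.4
```

The view and force show that the plus end slid down in front of the upper wall. The battery moved about 5 mm in the grip, with a tilt of about 13°. I'll lift it, set it down on free worktop below the charger, regrasp nearer its flat end, and use the charger's low lip to tilt it.

Call:
{"api": "servo_tool", "payload": {
  "motion": [
    [1, 0.2, -0.4, 2, 0],
    [1, 0.4, -0.9, 5, 0],
    [1, 1.66, -6, 5, 0],
    [1, 1.66, -11.9, 5, 0],
    [1, 1.66, -11.9, 5, 0],
    [1, 1.66, -11.9, 1, 0],
    [1, 1.66, -11.9, -2, 0],
    [1, 1.66, -11.9, -3.4, 0],
    [1, 1.66, -11.9, -3.8, 0],
    [1, 1.66, -11.9, -4.2, 0],
    [1, 1.66, -11.9, -4.5, 0],
    [1, 1.66, -11.9, -4.8, 0],
    [1, 1.66, -11.9, -4.8, 0],
    [0.8, 1.66, -11.9, -4.8, 0],
    [0.75, 1.66, -11.9, -4.8, 0],
    [0.7, 1.66, -11.9, -4.8, 0],
    [0.68, 1.66, -11.9, -4.8, 0],
    [0.68, 1.66, -11.9, -4.8, 0]
  ],
  "squeeze": 10
}}

```text
time_s: 13.45
ee_pos: [0.5097, -0.2099, 0.2001]
eef_rot: [-3.142, -0.0, 2.048]
force: [0.2, 0.0, -0.3]
grip_width: 0.0299
grip_force: 0.0
```

```bash
cat > held.py <<'E'
from wp import *
def red(tag):
    i,K,W=grab('wrist');o=ctrl.get_obs();T=np.array(o['ee_pos']);y=o['eef_rot'][2]
    np.savez(tag,i=i,K=K,W=W,T=T)
    h=cv2.cvtColor(i,cv2.COLOR_RGB2HSV)
    m=((((h[...,0]<10)|(h[...,0]>170))&(h[...,1]>110)&(h[...,2]>40))*1).astype(np.uint8)
    n,l,st,c=cv2.connectedComponentsWithStats(cv2.morphologyEx(m,cv2.MORPH_CLOSE,np.ones((5,5))));k=1+st[1:,4].argmax();x,v,w,hh,a=st[k]
    col=i[v:v+hh+45,x+w//2-2:x+w//2+3].astype(int).mean((1)); print(T.round(4),o['grip_width'],o['force'].round(1),'red',st[k])
    u=np.r_[np.cos(y),np.sin(y),0]
    return i,K,W,T,u,(x,v,w,hh),col
E
python3 - <<'E'
from held import *
i,K,W,T,u,(x,v,w,h),col=red('w6')
print(col[h-3:].sum(1).round().astype(int).tolist())
for r in(v,v+h):
    p=plane((x+w/2,r),K,W,.0148)-T;print(r,'along',(p@u).round(4),'across',(p@np.r_[-u[1],u[0],0]).round(4))
E
```

```text
[ 0.5098 -0.2099  0.2001] 0.0296968671808424 [-0.1  0.1 -0.2] red [ 238  199   24   56 1226]
[182, 177, 207, 294, 358, 368, 362, 362, 361, 360, 362, 361, 361, 361, 362, 362, 361, 360, 362, 360, 362, 361, 362, 360, 361, 363, 344, 383, 391, 389, 391, 390, 392, 393, 391, 396, 412, 303, 160, 133, 153, 157, 161, 167, 170, 173, 175, 180]
199 along 0.0224 across -0.0005
255 along -0.0116 across -0.0005
```

Regrasp 8.5 mm nearer the flat end, then tilt it over the charger's low lip between the bays.

Call:
{"api": "servo_tool", "payload": {
  "motion": [
    [0.68, 0.39, -0.75, 0, 0],
    [0.68, 0.39, -0.75, 0, 0],
    [0.85, 0.39, -0.75, 0, 0],
    [1, 0.39, -0.75, 0, 0],
    [1, 0.39, -0.75, 0, 0],
    [1, 0.39, -0.75, 0, 0],
    [1, 0.39, -0.75, 2.5, 0],
    [1, 0.39, -0.75, 5, 0],
    [1, -0.97, 5.16, 5, 0],
    [1, -0.97, 5.16, 5, 0],
    [1, -0.97, 5.16, 4, 0],
    [1, -0.97, 5.16, 3.4, 0],
    [1, -0.97, 5.16, 3.1, 0],
    [1, -0.97, 5.16, 2.8, 0],
    [1, -0.97, 5.16, 2.5, 0],
    [1, -0.97, 5.16, 2.2, 0],
    [1, -0.97, 5.16, 1.9, 0],
    [1, -0.97, 5.16, 1.6, 0],
    [1, -0.97, 5.16, 1.4, 0],
    [1, -0.97, 5.16, 1.4, 0]
  ],
  "squeeze": 8
}}

```text
time_s: 16.0
ee_pos: [0.5001, -0.1582, 0.2141]
eef_rot: [3.142, -0.0, 2.048]
force: [0.1, -1.2, 2.2]
grip_width: 0.014
grip_force: 8.0
```

```bash
python3 - <<'E'
from held import *
i,K,W,T,u,(x,v,w,h),col=red('w7')
print(col[h-3:].sum(1).round().astype(int).tolist())
C=T-[0,0,.193];z=np.r_[0,0,1.]
for t in(0,10,20,30,35,40,45,50):
    r=np.radians(t);ax=np.cos(r)*u+np.sin(r)*z;n=-np.sin(r)*u+np.cos(r)*z
    f=lambda s,hh:proj(C+ax*(s+4)/1e3+n*hh/1e3,K,W)[1].round(1)
    print(t,'plus bot/top',f(24,-7.4),f(24,7.4),'band',f(-10,7.4),'minus top',f(-25,7.4))
p=proj(C,K,W);x0,y0=int(p[0])-80,int(p[1])-70;print(x0,y0)
save(cv2.resize(i[y0:y0+120,x0:x0+160],(640,480),interpolation=cv2.INTER_CUBIC),'w7.png')
E
```

```text
[ 0.5001 -0.1582  0.2141] 0.014437714274313587 [1.2 0.1 1.7] red [237 195  26  52 972]
[167, 151, 157, 284, 324, 325, 319, 320, 319, 318, 317, 319, 316, 316, 315, 313, 307, 334, 383, 390, 389, 388, 387, 391, 388, 392, 389, 388, 389, 388, 390, 391, 391, 390, 389, 388, 389, 389, 389, 388, 388, 391, 387, 393, 409, 301, 149, 122]
0 plus bot/top 182.6 189.1 band 246.0 minus top 269.4
10 plus bot/top 183.2 194.5 band 247.0 minus top 267.6
20 plus bot/top 185.4 201.5 band 247.5 minus top 264.9
30 plus bot/top 189.3 209.7 band 247.5 minus top 261.2
35 plus bot/top 191.8 214.3 band 247.3 minus top 259.2
40 plus bot/top 194.8 219.0 band 247.0 minus top 256.9
45 plus bot/top 198.1 223.9 band 246.6 minus top 254.5
50 plus bot/top 201.8 229.0 band 246.1 minus top 252.0
169 161
```

View pics/w7.png

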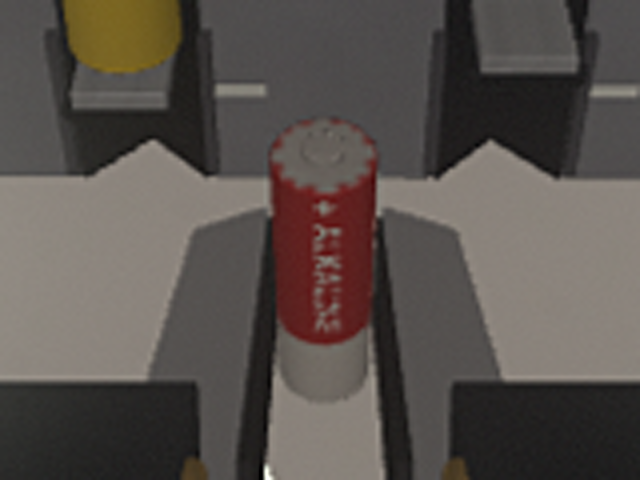

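The view shows the plus face at (323,155) in the crop and the battery at about 30° nose-up. I'll tilt it about 8° more, then lift and go over the bay.

```bash
python3 - <<'E'
from wp import *
now=np.array([.5001,-.1582,.2141])
for mx,mz,al in((0,30,13),(7.5,24,13),(7,15,13),(6.5,8,13),(2,7,13),(-2.8,6,13),(-2.6,3,6),(-1,1,2),(0,0,0)):
    r=np.radians(al);print((mx,mz,al),((tcp(mx-4*np.cos(r),mz-4*np.sin(r),0)-now)*100).round(2))
E
```

```text
(0, 30, 13) [0.18 5.06 5.04]
(7.5, 24, 13) [-0.25  5.89  4.82]
(7, 15, 13) [-0.41  6.19  3.98]
(6.5, 8, 13) [-0.52  6.41  3.32]
(2, 7, 13) [-0.35  6.09  3.04]
(-2.8, 6, 13) [-0.17  5.74  2.75]
(-2.6, 3, 6) [-0.23  5.84  2.53]
(-1, 1, 2) [-0.32  6.04  2.44]
(0, 0, 0) [-0.38  6.15  2.4 ]
```

Call:
{"api": "servo_tool", "payload": {
  "motion": [
    [1, 0, 0, -0.2, 0],
    [1, 0, 0, -0.4, 0],
    [1, 0, 0, -0.4, 0],
    [1, 0, 0, 3, 0],
    [1, 0, 0, 7, 0],
    [1, 0.2, 5.1, 8, 0],
    [1, 0.2, 5.1, 7, 0],
    [1, -0.25, 5.9, 5.5, 0],
    [1, -0.25, 5.9, 5.5, 0],
    [1, -0.25, 5.9, 5.5, 0]
  ],
  "squeeze": 10
}}

```text
time_s: 17.3
ee_pos: [0.4976, -0.0998, 0.2688]
eef_rot: [-3.141, -0.0, 2.047]
force: [0.1, 0.3, -0.0]
grip_width: 0.0141
grip_force: 10.0
```

```bash
python3 - <<'E'
from held import *
i,K,W,T,u,(x,v,w,h),col=red('w8')
C=T-[0,0,.193];z=np.r_[0,0,1.]
print('red bottom row',v+h,col[h-2:].sum(1).round().astype(int).tolist()[:40])
for t in(25,30,35,40,45):
    r=np.radians(t);ax=np.cos(r)*u+np.sin(r)*z;n=-np.sin(r)*u+np.cos(r)*z
    f=lambda s,hh:proj(C+ax*(s+4)/1e3+n*hh/1e3,K,W)[1].round(1)
    print(t,'plus bot/top',f(24,-7.4),f(24,7.4),'band',f(-10,7.4),'minus top',f(-25,7.4))
print(i[180:230,x+w//2-1:x+w//2+2].mean((1,2)).round().astype(int).tolist())
now=T
for mx,mz,al in((7.5,24,13),(7,15,13),(6.5,8,13),(2,7,13),(-2.8,6,13),(-2.6,3,6),(-1,1,2),(0,0,0)):
    r=np.radians(al);print((mx,mz,al),((tcp(mx-4*np.cos(r),mz-4*np.sin(r),0)-now)*100).round(2))
E
```

```text
[ 0.4976 -0.0998  0.2691] 0.014549905729626512 [-0.4  0.1 -0.2] red [237 201  27  47 804]
red bottom row 248 [165, 169, 299, 322, 314, 316, 314, 312, 313, 313, 310, 306, 285, 351, 697, 711, 697, 695, 695, 695, 695, 695, 695, 695, 695, 695, 694, 694, 693, 694, 694, 694, 694, 695, 695, 695, 694, 695, 694, 694]
25 plus bot/top 187.5 205.8 band 247.9 minus top 263.5
30 plus bot/top 189.6 210.1 band 247.9 minus top 261.6
35 plus bot/top 192.1 214.6 band 247.7 minus top 259.5
40 plus bot/top 195.1 219.4 band 247.4 minus top 257.3
45 plus bot/top 198.4 224.3 band 247.0 minus top 254.8
[155, 155, 155, 154, 153, 153, 153, 153, 153, 154, 153, 153, 153, 153, 150, 160, 154, 146, 110, 96, 99, 101, 101, 102, 101, 104, 103, 114, 99, 99, 104, 103, 103, 104, 103, 109, 84, 57, 70, 117, 97, 63, 53, 67, 87, 86, 63, 76, 62, 63]
(7.5, 24, 13) [-0.    0.05 -0.69]
(7, 15, 13) [-0.16  0.35 -1.52]
(6.5, 8, 13) [-0.27  0.57 -2.18]
(2, 7, 13) [-0.11  0.25 -2.46]
(-2.8, 6, 13) [ 0.08 -0.1  -2.75]
(-2.6, 3, 6) [ 0.02  0.   -2.98]
(-1, 1, 2) [-0.08  0.19 -3.07]
(0, 0, 0) [-0.14  0.31 -3.1 ]
```

The tilt is now about 38°, 13° more than the deck's slope. Now I'll lower it in front of the contact and push that back.

Call:
{"api": "servo_tool", "payload": {
  "motion": [
    [1, 0, 0, -0.7, 0],
    [1, -0.16, 0.35, -1.5, 0],
    [1, -0.22, 0.46, -1.85, 0],
    [1, -0.27, 0.57, -2.2, 0],
    [1, -0.27, 0.57, -2.2, 0],
    [1, -0.19, 0.41, -2.33, 0],
    [1, -0.11, 0.25, -2.46, 0],
    [1, -0.02, 0.08, -2.6, 0],
    [1, 0.08, -0.1, -2.75, 0],
    [1, 0.08, -0.1, -2.75, 0]
  ],
  "squeeze": 14
}}

```text
time_s: 18.6
ee_pos: [0.4985, -0.1004, 0.2417]
eef_rot: [3.141, 0.0, 2.047]
force: [0.1, 1.0, 5.1]
grip_width: 0.0143
grip_force: 14.0
```

```bash
python3 - <<'E'
from held import *
i,K,W,T,u,(x,v,w,h),col=red('w9')
f=ctrl.get_obs()['force'];print('uphill',f@u,'up',f[2])
C=T-[0,0,.193];z=np.r_[0,0,1.]
for t in(25,30,35,40):
    r=np.radians(t);ax=np.cos(r)*u+np.sin(r)*z;n=-np.sin(r)*u+np.cos(r)*z
    g=lambda s,hh:proj(C+ax*(s+4)/1e3+n*hh/1e3,K,W)[1].round(1)
    print(t,'plus bot/top',g(24,-7.4),g(24,7.4),'band',g(-10,7.4),'minus top',g(-25,7.4))
x0,y0=170,150
save(cv2.resize(i[y0:y0+120,x0:x0+160],(640,480),interpolation=cv2.INTER_CUBIC),'w9.png')
E
```

```text
[ 0.4984 -0.1003  0.2417] 0.014092386289028418 [-1.   2.2  4.5] red [238 231  24  17 343]
uphill 2.3632901025067445 up 4.541807612889099
25 plus bot/top 186.9 205.2 band 247.4 minus top 263.0
30 plus bot/top 189.1 209.5 band 247.3 minus top 261.0
35 plus bot/top 191.6 214.0 band 247.1 minus top 259.0
40 plus bot/top 194.5 218.8 band 246.8 minus top 256.7
```

View pics/w9.png

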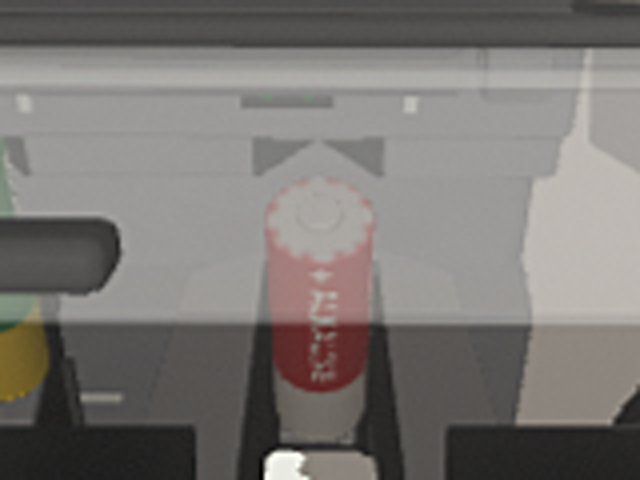

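The battery is still held, the contact's push shows in the force (2.4 N uphill), and the plus end at (320,215) is just short of the wall. Now I'll lower it into the cradle.

Call:
{"api": "servo_tool", "payload": {
  "motion": [
    [1, -0.03, 0.05, -0.12, 0],
    [1, -0.06, 0.1, -0.24, 0],
    [1, -0.08, 0.14, -0.32, 0],
    [1, -0.11, 0.2, -0.36, 0],
    [1, -0.16, 0.29, -0.36, 0],
    [1, -0.2, 0.38, -0.38, 0],
    [1, -0.2, 0.38, -0.4, 0],
    [1, -0.2, 0.38, -0.4, 0]
  ]
}}

```text
time_s: 19.65
ee_pos: [0.4968, -0.0969, 0.2385]
eef_rot: [3.14, 0.002, 2.048]
force: [-0.1, -3.2, 10.0]
grip_width: 0.0139
grip_force: 20.3
```

```bash
python3 - <<'E'
from held import *
i,K,W,T,u,(x,v,w,h),col=red('w10')
f=ctrl.get_obs()['force'];print('uphill',f@u,'up',f[2], 'G bay',(M.T@(T-[0,0,.193]-O)*1e3).round(1))
C=T-[0,0,.193];z=np.r_[0,0,1.]
for t in(20,25,30,35):
    r=np.radians(t);ax=np.cos(r)*u+np.sin(r)*z;n=-np.sin(r)*u+np.cos(r)*z
    g=lambda s,hh:proj(C+ax*(s+4)/1e3+n*hh/1e3,K,W)[1].round(1)
    print(t,'plus bot/top',g(24,-7.4),g(24,7.4),'band',g(-10,7.4),'minus top',g(-25,7.4))
s=i[180:270,248:253].astype(int).mean(1)
print([(180+k,*map(int,r)) for k,r in enumerate(s) if k%2==0])
E
```

```text
Traceback (most recent call last):
  File "held.py", line 7, in red
    n,l,st,c=cv2.connectedComponentsWithStats(cv2.morphologyEx(m,cv2.MORPH_CLOSE,np.ones((5,5))));k=1+st[1:,4].argmax();x,v,w,hh,a=st[k]
                                                                                                      ~~~~~~~~~~~~~~~^^
ValueError: attempt to get argmax of an empty sequence
```

I've now viewed 11 pictures, one over the limit of 10, so I'll work from numbers only from here on.

```bash
cat > prof.py <<'E'
from wp import *
def prof(tag):
    i,K,W=grab('wrist');o=ctrl.get_obs();T=np.array(o['ee_pos']);y=o['eef_rot'][2];u=np.r_[np.cos(y),np.sin(y),0]
    np.savez(tag,i=i,K=K,W=W,T=T)
    print(T.round(4),'uphill',(o['force']@u).round(1),'up',o['force'][2].round(1),'G bay',(M.T@(T-[0,0,.193]-O)*1e3).round(1))
    d=i[...,0].astype(int)-i[...,1]; m=(d[150:290,200:300]>25)
    ys,xs=np.nonzero(m);print('red rows',ys.min()+150,ys.max()+150,'cols',xs.min()+200,xs.max()+200)
    for r in range(ys.min()+148,ys.max()+170):
        s=i[r,246:255].astype(int).mean(0);e=np.nonzero(m[r-150])[0] if r<290 else []
        print((r,*map(int,s),*( [e.min()+200,e.max()+200] if len(e) else [])),end=' ')
    print(); return K,W,T,u
def seat(K,W):
    g=lambda x,y,z:proj(O+M@(np.array([x,y,z])/1e3),K,W).round(1).tolist()
    print('if seated: plus bot/top',g(24,0,-7.4),g(24,0,7.4),'band',g(-10,0,7.4),'minus top',g(-25,0,7.4),'sides at x=20',g(20,-7.4,0),g(20,7.4,0))
E
python3 - <<'E'
from prof import *
K,W,T,u=prof('w10');seat(K,W)
C=T-[0,0,.193];z=np.r_[0,0,1.]
for t in(20,25,30,35):
    r=np.radians(t);ax=np.cos(r)*u+np.sin(r)*z;n=-np.sin(r)*u+np.cos(r)*z
    g=lambda s,hh:proj(C+ax*(s+4)/1e3+n*hh/1e3,K,W)[1].round(1)
    print(t,'plus bot/top',g(24,-7.4),g(24,7.4),'band',g(-10,7.4),'minus top',g(-25,7.4))
E
```

```text
[ 0.4968 -0.0969  0.2385] uphill -2.0 up 11.4 G bay [-4.2 -0.4  0.5]
red rows 195 247 cols 236 262
(193, 155, 154, 152) (194, 145, 142, 140) (195, 163, 150, 146, np.int64(245), np.int64(253)) (196, 168, 159, 155) (197, 168, 164, 161) (198, 166, 163, 159) (199, 166, 163, 159) (200, 167, 163, 160, np.int64(261), np.int64(261)) (201, 168, 165, 161, np.int64(238), np.int64(261)) (202, 169, 166, 161, np.int64(237), np.int64(238)) (203, 170, 166, 161) (204, 169, 166, 161) (205, 170, 166, 162, np.int64(236), np.int64(236)) (206, 171, 167, 162) (207, 167, 163, 159, np.int64(262), np.int64(262)) (208, 167, 163, 159, np.int64(237), np.int64(262)) (209, 170, 166, 161, np.int64(237), np.int64(262)) (210, 171, 166, 162, np.int64(237), np.int64(262)) (211, 171, 167, 163, np.int64(237), np.int64(262)) (212, 170, 166, 162, np.int64(237), np.int64(262)) (213, 170, 161, 157, np.int64(237), np.int64(262)) (214, 170, 154, 151, np.int64(237), np.int64(262)) (215, 175, 149, 147, np.int64(237), np.int64(262)) (216, 169, 130, 128, np.int64(237), np.int64(262)) (217, 165, 126, 124, np.int64(237), np.int64(26
[... 1575 characters left out ...]
 (250, 172, 169, 161) (251, 169, 165, 159) (252, 161, 158, 153) (253, 156, 154, 148) (254, 119, 114, 108) (255, 108, 102, 96) (256, 111, 105, 98) (257, 110, 104, 98) (258, 111, 105, 98) (259, 112, 106, 100) (260, 94, 91, 88) (261, 89, 86, 85) (262, 90, 87, 85) (263, 87, 84, 82) (264, 105, 103, 100) (265, 100, 97, 95) (266, 93, 90, 89) 
if seated: plus bot/top [247.9, 185.5] [247.8, 203.7] band [248.1, 245.9] minus top [248.2, 261.5] sides at x=20 [261.4, 199.7] [234.3, 199.8]
20 plus bot/top 184.6 200.6 band 246.7 minus top 264.0
25 plus bot/top 186.3 204.6 band 246.7 minus top 262.3
30 plus bot/top 188.4 208.9 band 246.7 minus top 260.4
35 plus bot/top 191.0 213.4 band 246.5 minus top 258.3
```

The battery is still nose-up because the firm grip resists pivoting. I'll ease the squeeze so that it can turn and slide up to the wall.

Call:
{"api": "servo_tool", "payload": {
  "motion": [
    [1, 0, 0, 0, 0],
    [1, 0, 0, 0, 0],
    [1, 0, 0, -0.05, 0],
    [1, 0, 0, -0.1, 0],
    [1, 0, 0, -0.1, 0]
  ],
  "squeeze": 4
}}

```text
time_s: 20.38
ee_pos: [0.4968, -0.0969, 0.2382]
eef_rot: [3.14, 0.003, 2.048]
force: [-4.9, -2.1, 20.2]
grip_width: 0.0144
grip_force: 16.3
```

```bash
python3 - <<'E' | cut -c1-1500
from prof import *
K,W,T,u=prof('w11')
E
python3 - <<'E'
from wp import *
D=np.load('w11.npz');i=D['i'].astype(int)
print([(r,*i[r,246:255].mean(0).astype(int).tolist()) for r in list(range(186,220,2))+list(range(244,266))])
E
```

```text
[ 0.4968 -0.0969  0.2382] uphill -0.4 up 21.1 G bay [-4.4 -0.4  0.2]
red rows 195 247 cols 237 263
(193, 161, 160, 157) (194, 157, 147, 145) (195, 165, 152, 149, np.int64(245), np.int64(253)) (196, 167, 162, 158) (197, 168, 164, 161) (198, 166, 162, 158) (199, 167, 163, 160) (200, 168, 164, 160, np.int64(261), np.int64(261)) (201, 169, 165, 161, np.int64(237), np.int64(262)) (202, 169, 165, 161) (203, 170, 165, 161) (204, 170, 166, 162) (205, 170, 166, 162) (206, 171, 167, 162, np.int64(262), np.int64(263)) (207, 166, 163, 159, np.int64(237), np.int64(263)) (208, 168, 165, 161, np.int64(237), np.int64(262)) (209, 170, 167, 161, np.int64(237), np.int64(262)) (210, 170, 167, 162, np.int64(237), np.int64(262)) (211, 170, 168, 162, np.int64(237), np.int64(262)) (212, 169, 163, 159, np.int64(237), np.int64(262)) (213, 169, 156, 153, np.int64(237), np.int64(262)) (214, 173, 155, 152, np.int64(237), np.int64(262)) (215, 173, 137, 135, np.int64(237), np.int64(262)) (216, 166, 126, 123, np.int64(237), np.int64(262)) (217, 166, 129, 126, np.int64(237), np.int64(262)) (218, 173, 157, 152, np.in
[... 640 characters left out ...]
66, 162, 158), (200, 168, 164, 160), (202, 169, 165, 161), (204, 170, 166, 162), (206, 171, 167, 162), (208, 168, 165, 161), (210, 170, 167, 162), (212, 169, 163, 159), (214, 173, 155, 152), (216, 166, 126, 123), (218, 173, 157, 152), (244, 170, 146, 142), (245, 165, 129, 126), (246, 163, 122, 119), (247, 164, 132, 128), (248, 170, 163, 156), (249, 172, 170, 162), (250, 172, 168, 161), (251, 173, 168, 161), (252, 165, 162, 156), (253, 159, 156, 150), (254, 136, 132, 125), (255, 113, 107, 101), (256, 109, 103, 97), (257, 111, 105, 99), (258, 111, 106, 98), (259, 111, 105, 98), (260, 92, 89, 86), (261, 89, 86, 84), (262, 90, 87, 85), (263, 86, 84, 81), (264, 107, 104, 102), (265, 100, 97, 95)]
```

The upward force of 21 N means that the fingertips are bearing on the channel's edge. The plus end is already below the wall's top, so I'll back up slightly and release. The spring and gravity should drop it, and I can press it home from above.

Call:
{"api": "servo_tool", "payload": {
  "motion": [
    [1, 0, 0, 0.1, 0],
    [0.9, 0, 0, 0.15, 0],
    [0.75, 0, 0, 0.15, 0],
    [0.7, 0, 0, 0.15, 0],
    [0.7, 0, 0, 0.15, 0],
    [0.7, 0, 0, 0.15, 0]
  ],
  "squeeze": 4
}}

```text
time_s: 21.18
ee_pos: [0.4966, -0.0967, 0.2387]
eef_rot: [3.141, 0.001, 2.048]
force: [0.1, -1.6, 9.5]
grip_width: 0.0177
grip_force: 5.7
```

```bash
python3 - <<'E'
from prof import *
K,W,T,u=prof('w12');seat(K,W)
E
```

```text
[ 0.4966 -0.0967  0.2387] uphill -1.8 up 10.4 G bay [-3.9 -0.3  0.6]
red rows 195 247 cols 237 263
(193, 167, 167, 164) (194, 163, 160, 158) (195, 165, 151, 148, np.int64(245), np.int64(253)) (196, 166, 157, 153) (197, 168, 164, 160) (198, 164, 161, 157) (199, 167, 163, 159) (200, 167, 164, 160, np.int64(261), np.int64(261)) (201, 168, 164, 160, np.int64(238), np.int64(262)) (202, 169, 165, 160, np.int64(238), np.int64(238)) (203, 169, 165, 161) (204, 169, 165, 161) (205, 171, 166, 162) (206, 171, 167, 162, np.int64(263), np.int64(263)) (207, 166, 162, 158, np.int64(237), np.int64(263)) (208, 166, 163, 159, np.int64(237), np.int64(263)) (209, 170, 166, 161, np.int64(237), np.int64(263)) (210, 170, 166, 162, np.int64(237), np.int64(263)) (211, 170, 167, 162, np.int64(237), np.int64(263)) (212, 170, 166, 162, np.int64(237), np.int64(263)) (213, 170, 161, 156, np.int64(237), np.int64(262)) (214, 170, 155, 151, np.int64(238), np.int64(262)) (215, 174, 148, 145, np.int64(238), np.int64(262)) (216, 167, 129, 127, np.int64(238), np.int64(262)) (217, 165, 126, 124, np.int64(238), np.int64(26
[... 1358 characters left out ...]
4(241), np.int64(258)) (245, 165, 131, 127, np.int64(243), np.int64(257)) (246, 163, 123, 120, np.int64(244), np.int64(256)) (247, 164, 127, 124, np.int64(246), np.int64(254)) (248, 170, 160, 153) (249, 172, 169, 162) (250, 171, 168, 160) (251, 173, 169, 162) (252, 168, 163, 157) (253, 159, 157, 150) (254, 160, 159, 155) (255, 121, 117, 112) (256, 107, 102, 95) (257, 111, 105, 98) (258, 111, 105, 98) (259, 112, 107, 100) (260, 93, 90, 87) (261, 89, 86, 84) (262, 90, 88, 86) (263, 87, 85, 82) (264, 107, 104, 102) (265, 99, 97, 94) (266, 114, 112, 108) 
if seated: plus bot/top [248.2, 186.1] [248.1, 204.3] band [248.4, 246.4] minus top [248.5, 262.0] sides at x=20 [261.7, 200.4] [234.7, 200.4]
```

Call:
{"api": "servo_tool", "payload": {
  "motion": [
    [0.7, 0, 0, 0.1, 0],
    [0.7, 0, 0, 0.2, 0],
    [0.7, 0, 0, 0.2, 0],
    [0.7, 0, 0, 0.2, 0]
  ]
}}

```text
time_s: 21.72
ee_pos: [0.4963, -0.0965, 0.2399]
eef_rot: [-3.141, -0.0, 2.048]
force: [-0.6, -0.2, -0.8]
grip_width: 0.0282
grip_force: 0.0
```

```bash
sed -i 's/print((r,\*map/if r in (e0:=[]) or 0: print((r,*map/' prof.py; cat > prof2.py <<'E'
from wp import *
def prof(tag):
    i,K,W=grab('wrist');o=ctrl.get_obs();T=np.array(o['ee_pos']);y=o['eef_rot'][2];u=np.r_[np.cos(y),np.sin(y),0]
    np.savez(tag,i=i,K=K,W=W,T=T)
    print(T.round(4),'uphill',(o['force']@u).round(1),'up',o['force'][2].round(1),'G bay',(M.T@(T-[0,0,.193]-O)*1e3).round(1),'w',o['grip_width'].round(4))
    d=i[...,0].astype(int)-i[...,1]; m=np.zeros(d.shape,bool);m[150:330,190:310]=d[150:330,190:310]>20
    ys,xs=np.nonzero(m)
    if len(ys)==0: print('no red');return i,K,W
    print('red rows',ys.min(),ys.max(),'cols',xs.min(),xs.max())
    c=(xs.min()+xs.max())//2
    r=[r for r in range(ys.min(),ys.max()) if i[r,c-4:c+5].astype(int).mean(0)@[1,-1,0]>12]; print('label top row (top edge of plus face)',r[:4],'band',ys.max())
    g=lambda x,y,z:proj(O+M@(np.array([x,y,z])/1e3),K,W).round(1).tolist()
    print('if seated: plus bot/top',g(24,0,-7.4),g(24,0,7.4),'band',g(-10,0,7.4),'minus top',g(-25,0,7.4),'sides at x=20',g(20,-7.4,0),g(20,7.4,0))
    return i,K,W
E
python3 -c "
from prof2 import *
prof('w13')"
```

```text
Traceback (most recent call last):
  File "prof2.py", line 5, in prof
    print(T.round(4),'uphill',(o['force']@u).round(1),'up',o['force'][2].round(1),'G bay',(M.T@(T-[0,0,.193]-O)*1e3).round(1),'w',o['grip_width'].round(4))
                                                                                                                                  ^^^^^^^^^^^^^^^^^^^^^
AttributeError: 'float' object has no attribute 'round'
```

```bash
sed -i "s/o\['grip_width'\].round(4)/o['grip_width']/" prof2.py; python3 -c "
from prof2 import *
prof('w13')"
```

```text
[ 0.4963 -0.0965  0.24  ] uphill -0.6 up 0.5 G bay [-3.  -0.2  1.6] w 0.028078623353734608
red rows 196 248 cols 238 264
label top row (top edge of plus face) [196, 214, 215, 216] band 248
if seated: plus bot/top [249.0, 186.8] [248.9, 204.8] band [249.1, 246.6] minus top [249.2, 262.1] sides at x=20 [262.4, 200.9] [235.5, 201.0]
```

```bash
cat > fit.py <<'E'
from wp import *
from scipy.optimize import least_squares
def fit(K,W,bot,top,band,minus):
    def f(p):
        x,z,a=p;r=np.radians(a);ax=np.array([np.cos(r),0,np.sin(r)]);n=np.array([-np.sin(r),0,np.cos(r)])
        g=lambda s,h:proj(O+M@((np.array([x,0,z])+ax*s+n*h)/1e3),K,W)[1]
        return [g(24.3,-7.4)-bot,g(24.3,7.4)-top,g(-10,7.4)-band,g(-25,7.4)-minus]
    s=least_squares(f,[0,0,0]);print('mid x,z,alpha',s.x.round(1),'res',s.fun.round(1))
E
python3 - <<'E'
from fit import *
for n in('w7','w9','w13'):
    D=np.load(n+'.npz');i=D['i'].astype(int)
    if n=='w13': print([(r,*i[r,247:256].mean(0).astype(int).tolist()) for r in range(246,270)])
D=np.load('w9.npz');fit(D['K'],D['W'],194.5,214.5,247,260)
D=np.load('w13.npz')
for m in(259,261,263):fit(D['K'],D['W'],196,213.5,248,m)
E
```

```text
[(246, 164, 125, 122), (247, 163, 124, 121), (248, 169, 154, 148), (249, 172, 169, 161), (250, 173, 170, 162), (251, 173, 169, 161), (252, 166, 161, 156), (253, 159, 156, 150), (254, 129, 124, 117), (255, 111, 106, 99), (256, 111, 106, 99), (257, 112, 107, 100), (258, 112, 107, 99), (259, 114, 108, 101), (260, 97, 94, 89), (261, 91, 89, 86), (262, 91, 89, 87), (263, 88, 86, 84), (264, 108, 106, 104), (265, 102, 99, 97), (266, 100, 98, 95), (267, 57, 56, 54), (268, 63, 61, 58), (269, 135, 128, 121)]
mid x,z,alpha [-13.9  -3.7   7. ] res [ 0.  -0.2  0.5 -0.4]
mid x,z,alpha [-18.9 -14.6   4.4] res [-0.1  0.3 -0.8  0.6]
mid x,z,alpha [-18.6 -13.8   3. ] res [ 0.  -0.   0.1 -0.1]
mid x,z,alpha [-18.3 -12.9   1.6] res [ 0.1 -0.3  1.  -0.7]
```

The near-vertical view through the cover leaves depth ambiguous. I'll lift off and look from the downhill side.

Call:
{"api": "servo_tool", "payload": {
  "motion": [
    [0.7, 0, 0, 2, 0],
    [0.7, 0, 0, 5, 0],
    [0.7, 3.5, -6.8, 8, 0],
    [0.7, 5.5, -10.7, 8, 0],
    [0.7, 5.5, -10.7, 8, 0],
    [0.7, 5.5, -10.7, 8, 0],
    [0.7, 5.5, -10.7, 8, 0]
  ]
}}

```text
time_s: 22.7
ee_pos: [0.5511, -0.2025, 0.32]
eef_rot: [-3.141, -0.001, 2.049]
force: [-0.1, -0.1, -0.6]
grip_width: 0.0283
grip_force: 0.0
```

```bash
python3 - <<'E'
from wp import *
i,K,W=grab('wrist');np.savez('w14',i=i,K=K,W=W);o=ctrl.get_obs();print(o['ee_pos'])
print('cam bay',(M.T@(W[:3,3]-O)*1e3).round())
d=i[...,0].astype(int)-i[...,1]
for nm,y in(('E',0),('F',50)):
    g=lambda x,yy,z:proj(O+M@(np.array([x,y+yy,z])/1e3),K,W).round(1).tolist()
    print(nm,'plus bot/top',g(24.3,0,-7.4),g(24.3,0,7.4),'band',g(-10,0,7.4),'minus',g(-25,0,7.4),g(-25,0,-7.4),'sides',g(10,-7.4,0),g(10,7.4,0),'wall',g(25,0,3),'plate top seated',g(-25,0,10))
m=np.zeros(d.shape,bool);p=proj(O,K,W).astype(int);y0,x0=max(p[1]-60,0),max(p[0]-60,0);m[y0:p[1]+70,x0:p[0]+60]=d[y0:p[1]+70,x0:p[0]+60]>35
ys,xs=np.nonzero(m);print('red',len(ys),ys.min(),ys.max(),xs.min(),xs.max())
for r in range(ys.min(),ys.max()+1,3):
    e=np.nonzero(m[r])[0];print((r,e.min() if len(e) else 0,e.max() if len(e) else 0),end=' ')
c=int(np.median(xs));print('\n',c,[(r,*i[r,c-2:c+3].astype(int).mean(0).astype(int).tolist()) for r in range(ys.min()-8,ys.max()+25)])
E
```

```text
[ 0.55116847 -0.2024918   0.32012894]
cam bay [ 62.  -1. 250.]
E plus bot/top [249.2, -3.8] [249.2, -0.1] band [249.3, 52.7] minus [249.3, 72.8] [249.3, 66.3] sides [259.4, 20.8] [239.0, 20.8] wall [249.2, -2.4] plate top seated [249.3, 74.0]
F plus bot/top [179.2, -3.7] [175.3, 0.0] band [182.4, 52.8] minus [185.1, 72.9] [188.0, 66.4] sides [190.5, 20.9] [170.0, 20.9] wall [176.4, -2.3] plate top seated [184.5, 74.1]
red 831 1 51 241 260
(1, np.int64(241), np.int64(260)) (4, np.int64(241), np.int64(260)) (7, np.int64(241), np.int64(260)) (10, np.int64(241), np.int64(260)) (13, np.int64(241), np.int64(260)) (16, np.int64(242), np.int64(260)) (19, np.int64(242), np.int64(260)) (22, np.int64(242), np.int64(260)) (25, np.int64(242), np.int64(260)) (28, np.int64(242), np.int64(260)) (31, np.int64(242), np.int64(259)) (34, np.int64(242), np.int64(259)) (37, np.int64(242), np.int64(259)) (40, np.int64(242), np.int64(259)) (43, np.int64(242), np.int64(259)) (46, np.int64(242), np.int64(259)) (49, np.int64(243), np.int64(258)) 
 250 [(-7, 41, 41, 40), (-6, 41, 42, 39), (-5, 40, 41, 39), (-4,
[... 725 characters left out ...]
37, 86, 40, 38), (38, 82, 31, 29), (39, 86, 43, 40), (40, 88, 48, 45), (41, 85, 40, 38), (42, 91, 64, 60), (43, 84, 39, 37), (44, 88, 47, 45), (45, 93, 63, 58), (46, 91, 62, 58), (47, 84, 41, 38), (48, 80, 26, 25), (49, 80, 24, 23), (50, 80, 23, 23), (51, 83, 38, 36), (52, 92, 78, 73), (53, 95, 91, 84), (54, 95, 90, 84), (55, 95, 90, 83), (56, 94, 89, 83), (57, 94, 88, 82), (58, 94, 89, 82), (59, 94, 89, 83), (60, 94, 89, 83), (61, 94, 89, 83), (62, 94, 89, 82), (63, 93, 88, 83), (64, 94, 89, 83), (65, 93, 88, 82), (66, 94, 89, 83), (67, 94, 89, 82), (68, 93, 88, 82), (69, 93, 88, 82), (70, 99, 94, 87), (71, 75, 72, 69), (72, 69, 67, 65), (73, 87, 85, 83), (74, 83, 81, 79), (75, 82, 80, 77)]
```

Call:
{"api": "servo_tool", "payload": {
  "motion": [
    [0.7, -2, 3.9, 2, 0],
    [0.7, -2, 3.9, 2, 0],
    [0.7, -2, 3.9, 2, 0],
    [0.7, -2, 3.9, 2, 0]
  ]
}}

```text
time_s: 23.25
ee_pos: [0.5315, -0.1648, 0.3397]
eef_rot: [-3.141, -0.0, 2.047]
force: [-0.2, 0.1, 0.1]
grip_width: 0.028
grip_force: 0.0
```

```bash
cat > cmp.py <<'E'
from wp import *
def cmp(tag):
    i,K,W=grab('wrist');np.savez(tag,i=i,K=K,W=W)
    print('cam horiz uphill',((W[:3,3]-O)@np.r_[np.cos(np.radians(117.4)),np.sin(np.radians(117.4)),0]*1e3).round(),'h',(W[2,3]-O[2]).round(3))
    for nm,y in(('E',0),('F',50)):
        g=lambda x,z:proj(O+M@(np.array([x,y,z])/1e3),K,W)
        print(nm,'pred: plus bot/top',g(24.3,-7.4).round(1),g(24.3,7.4).round(1),'band',g(-10,7.4).round(1),'minus',g(-25,7.4).round(1))
        # sample along axis crest
        s=np.arange(-34,36,1.);pr=[]
        for x in s:
            u,v=g(x,7.4);pr.append(cv2.getRectSubPix(i,(5,1),(float(u),float(v))).reshape(-1,3).mean(0).astype(int) if 0<v<383 else np.zeros(3,int))
        print(' '.join(f"{int(a)}:{p[0]},{p[1]},{p[2]}" for a,p in zip(s,pr)))
E
python3 -c "
from cmp import *
cmp('w15')"
```

```text
cam horiz uphill -7.0 h 0.272
E pred: plus bot/top [249.3  63.2] [249.3  69.6] band [249.4 110.6] minus [249.5 126.5]
-34:38,37,35 -33:38,37,35 -32:38,36,35 -31:38,36,34 -30:35,34,32 -29:39,38,37 -28:61,59,58 -27:86,83,81 -26:94,92,89 -25:86,84,82 -24:81,79,76 -23:97,93,87 -22:103,97,90 -21:101,96,89 -20:101,96,89 -19:101,95,89 -18:101,96,89 -17:101,96,89 -16:101,96,89 -15:101,95,89 -14:102,96,90 -13:102,96,90 -12:101,97,90 -11:102,98,91 -10:99,83,77 -9:90,45,42 -8:86,26,25 -7:88,35,33 -6:96,57,53 -5:98,58,54 -4:91,42,40 -3:94,55,52 -2:93,46,44 -1:92,44,42 0:90,39,38 1:92,44,42 2:94,49,46 3:90,38,36 4:91,47,44 5:95,55,52 6:92,42,40 7:93,49,46 8:97,56,53 9:96,54,51 10:90,37,35 11:94,51,48 12:90,38,37 13:96,55,52 14:96,53,50 15:92,41,40 16:88,27,27 17:89,34,33 18:96,55,51 19:93,44,42 20:90,29,29 21:102,56,53 22:96,87,82 23:95,91,86 24:89,84,79 25:96,91,86 26:95,91,85 27:95,89,84 28:57,47,45 29:58,57,56 30:64,62,62 31:72,70,71 32:72,70,71 33:72,70,71 34:65,63,63 35:30,29,29
F pred: plus bot/top [187.6  63.4] [184.6  69.8] band [190.1 110.8] minus [192.3 126.6]
-34:53,54,51 -33:53,53,50 -32:52,53,49 -31:52,53,49 -30:52,52,49 -29:50,51,47 -28:49,50,47 -27:57,57,54 -26:79,78,75 -25:95,93,90 -24:93,92,89 -23:88,87,86 -22:85,81,74 -21:106,92,55 -20:121,101,45 -19:117,99,46 -18:117,98,46 -17:117,99,46 -16:117,99,45 -15:117,98,44 -14:117,98,44 -13:117,98,43 -12:117,98,43 -11:117,98,43 -10:116,98,43 -9:117,98,42 -8:119,98,42 -7:116,97,41 -6:75,81,41 -5:42,66,44 -4:40,64,42 -3:49,69,48 -2:74,86,68 -1:79,90,73 0:65,81,62 1:61,77,58 2:66,79,61 3:79,89,73 4:50,73,50 5:50,71,49 6:56,75,54 7:58,76,55 8:55,73,53 9:73,85,68 10:69,82,64 11:54,73,52 12:76,87,70 13:71,83,66 14:77,87,71 15:41,66,42 16:65,81,61 17:44,67,43 18:63,78,58 19:75,86,69 20:57,75,54 21:31,60,34 22:37,64,39 23:60,77,57 24:78,87,72 25:39,64,40 26:47,69,47 27:79,81,72 28:92,87,82 29:92,88,83 30:63,62,61 31:74,72,73 32:72,71,70 33:72,70,70 34:73,71,71 35:40,40,39
```

Comparing with the filled bay's battery, the loose one lies about 8° nose-up and 2 mm downhill, with its plus end not yet down. I'll press that end down with closed fingertips.

```bash
python3 - <<'E'
from wp import *
u=np.r_[np.cos(np.radians(117.4)),np.sin(np.radians(117.4)),0];now=ctrl.get_obs()['ee_pos']
for z in(40,20,14,11,7.4,6.5):print(z,((O+M@(np.array([19,0,z])/1e3)-.008*u+[0,0,.199]-now)*100).round(2))
E
```

```text
40 [-3.33  6.45 -4.96]
20 [-3.72  7.21 -6.77]
14 [-3.84  7.43 -7.31]
11 [-3.9   7.54 -7.59]
7.4 [-3.97  7.68 -7.91]
6.5 [-3.99  7.71 -7.99]
```

Call:
{"api": "servo_tool", "payload": {
  "motion": [
    [1, -3.3, 6.4, -3, 0],
    [1, -3.3, 6.4, -3, 0],
    [1, -3.9, 7.55, -5.5, 0],
    [1, -3.95, 7.65, -6.6, 0],
    [1, -3.95, 7.65, -7.1, 0],
    [1, -3.95, 7.65, -7.4, 0],
    [1, -3.95, 7.65, -7.6, 0],
    [1, -3.95, 7.65, -7.6, 0]
  ]
}}

```text
time_s: 24.3
ee_pos: [0.492, -0.0882, 0.2643]
eef_rot: [3.141, 0.0, 2.048]
force: [0.3, -0.5, 0.8]
grip_width: 0.0004
grip_force: 0.4
```

Call:
{"api": "servo_tool", "payload": {
  "motion": [
    [1, 0, 0, -0.1, 0],
    [1, 0, 0, -0.2, 0],
    [1, 0, 0, -0.3, 0],
    [1, 0, 0, -0.4, 0],
    [1, 0, 0, -0.4, 0]
  ]
}}

```text
time_s: 24.92
ee_pos: [0.4919, -0.088, 0.2604]
eef_rot: [3.141, 0.0, 2.048]
force: [-1.1, 0.5, 5.5]
grip_width: 0.0003
grip_force: 2.3
```

Call:
{"api": "servo_tool", "payload": {
  "motion": [
    [1, 0, 0, -0.05, 0],
    [1, 0, 0, -0.1, 0],
    [1, 0, 0, -0.15, 0],
    [1, 0, 0, -0.15, 0]
  ]
}}

```text
time_s: 25.42
ee_pos: [0.492, -0.0881, 0.2594]
eef_rot: [3.141, 0.001, 2.048]
force: [-2.8, -1.5, 10.7]
grip_width: 0.0005
grip_force: 5.1
```

Call:
{"api": "servo_tool", "payload": {
  "motion": [
    [1, 0, 0, 2, 0],
    [1, 0, 0, 5, 0],
    [1, 3.95, -7.65, 8.15, 0],
    [1, 3.95, -7.65, 8.15, 0],
    [1, 3.95, -7.65, 8.15, 0],
    [1, 3.95, -7.65, 8.15, 0],
    [1, 3.95, -7.65, 8.15, 0]
  ]
}}

```text
time_s: 26.3
ee_pos: [0.5311, -0.1637, 0.3397]
eef_rot: [-3.141, -0.001, 2.049]
force: [0.1, -0.4, 0.4]
grip_width: 0.0003
grip_force: 0.0
```

```bash
python3 -c "
from cmp import *
cmp('w16')"
```

```text
cam horiz uphill -6.0 h 0.272
E pred: plus bot/top [249.3  64.9] [249.3  71.4] band [249.4 112.2] minus [249.4 128. ]
-34:35,34,33 -33:36,34,32 -32:36,34,33 -31:36,34,33 -30:35,34,32 -29:33,32,30 -28:31,31,29 -27:51,49,48 -26:87,84,82 -25:85,82,80 -24:87,84,82 -23:74,72,71 -22:83,80,77 -21:110,103,95 -20:105,99,92 -19:103,98,91 -18:104,98,91 -17:104,98,92 -16:104,98,92 -15:104,98,91 -14:104,99,92 -13:104,99,92 -12:104,99,92 -11:104,99,92 -10:104,98,91 -9:105,100,93 -8:105,102,95 -7:104,93,86 -6:94,47,44 -5:88,24,24 -4:89,30,28 -3:95,46,43 -2:99,61,56 -1:100,61,57 0:93,42,39 1:96,55,52 2:96,53,50 3:97,52,49 4:94,40,38 5:93,40,38 6:94,46,42 7:97,51,48 8:94,45,43 9:97,53,50 10:96,50,47 11:92,36,34 12:98,56,53 13:101,64,60 14:95,46,43 15:93,38,37 16:97,50,47 17:94,46,43 18:100,60,57 19:100,62,58 20:95,44,42 21:89,25,24 22:92,33,31 23:97,53,50 24:100,64,60 25:91,30,29 26:97,43,41 27:85,79,74 28:89,85,81 29:84,80,78 30:57,56,56 31:71,68,68 32:69,67,67 33:70,68,68 34:69,66,67 35:26,24,24
F pred: plus bot/top [187.6  65. ] [184.7  71.5] band [190.2 112.3] minus [192.3 128.1]
-34:50,50,47 -33
[... 153 characters left out ...]
-21:101,88,49 -20:116,97,42 -19:113,96,44 -18:113,96,43 -17:113,95,44 -16:113,95,43 -15:113,95,42 -14:113,95,42 -13:113,94,41 -12:113,94,41 -11:113,94,41 -10:113,94,40 -9:114,95,41 -8:115,95,40 -7:111,94,39 -6:74,78,39 -5:36,61,41 -4:39,62,41 -3:51,70,49 -2:72,84,66 -1:83,91,76 0:51,69,49 1:69,81,64 2:65,78,61 3:66,78,61 4:50,70,50 5:46,67,46 6:59,73,55 7:71,83,66 8:49,68,48 9:70,82,65 10:63,78,60 11:45,67,45 12:64,79,60 13:74,84,68 14:57,75,54 15:46,67,46 16:61,77,58 17:58,75,55 18:58,74,55 19:66,78,61 20:58,75,55 21:33,60,35 22:33,59,35 23:55,72,53 24:78,85,71 25:35,61,37 26:42,64,42 27:80,79,71 28:89,84,79 29:86,82,77 30:57,56,55 31:71,68,69 32:70,68,68 33:70,68,68 34:70,68,68 35:35,34,34
```

The loose battery's profile now matches the filled bay's battery to within a millimetre, so it's seated and released. Now I'll work out waypoints to swing the cover from behind.

```bash
python3 - <<'E'
from wp import *
now=np.array([.5311,-.1637,.3397])
print(ctrl.get_obs()['ee_pos'])
for n,c,z in(('hi0',0,150),('hi',118,150),('start',118,64),('90',55,64),('120',19,64),('135',3.4,54.4),('150',-9,41),('165',-17.8,24.9),('180',-30,7),('195',-37.4,-11.3),('205',-34.4,-23.3),('+',-34.4,-27)):
    p=np.array([.4724,-.105,.271+z/1e3])+np.r_[-.46,.888,0]*c/1e3;print(n,((p-now)*100).round(2),np.hypot(*p[:2]).round(3))
E
```

```text
[ 0.53116913 -0.16370774  0.33983893]
hi0 [-5.87  5.87  8.13] 0.484
hi [-11.3   16.35   8.13] 0.418
start [-11.3   16.35  -0.47] 0.418
90 [-8.4  10.75 -0.47] 0.451
120 [-6.74  7.56 -0.47] 0.472
135 [-6.03  6.17 -1.43] 0.482
150 [-5.46  5.07 -2.77] 0.49
165 [-5.05  4.29 -4.38] 0.496
180 [-4.49  3.21 -6.17] 0.504
195 [-4.15  2.55 -8.  ] 0.509
205 [-4.29  2.82 -9.2 ] 0.507
+ [-4.29  2.82 -9.57] 0.507
```

Call:
{"api": "servo_tool", "payload": {
  "motion": [
    [1, 0, 0, 5, 0],
    [1, 0, 0, 8.5, 0],
    [1, -5.8, 5.9, 8.5, 0],
    [1, -8.5, 11, 8.5, 0],
    [1, -11.3, 16.3, 8.5, 0],
    [1, -11.3, 16.3, 8.5, 0],
    [1, -11.3, 16.3, 8.5, 0],
    [1, -11.3, 16.3, 4, 0],
    [1, -11.3, 16.3, -0.5, 0],
    [1, -11.3, 16.3, -0.5, 0],
    [1, -11.3, 16.3, -0.5, 0]
  ]
}}

```text
time_s: 27.72
ee_pos: [0.4191, -0.0021, 0.3366]
eef_rot: [3.141, 0.001, 2.047]
force: [0.4, 0.4, 1.0]
grip_width: 0.0011
grip_force: 0.0
```

Call:
{"api": "servo_tool", "payload": {
  "motion": [
    [1, 1, -1.9, 0, 0],
    [1, 2, -3.8, 0, 0],
    [1, 2.9, -5.6, 0, 0],
    [1, 3.5, -6.7, 0, 0],
    [1, 4.05, -7.75, 0, 0],
    [1, 4.56, -8.8, 0, 0],
    [1, 4.9, -9.5, -0.45, 0],
    [1, 5.27, -10.2, -0.95, 0],
    [1, 5.55, -10.75, -1.6, 0],
    [1, 5.84, -11.3, -2.3, 0],
    [1, 6.05, -11.7, -3.1, 0],
    [1, 6.25, -12.05, -3.9, 0],
    [1, 6.25, -12.05, -3.9, 0]
  ]
}}

```text
time_s: 29.35
ee_pos: [0.4808, -0.1221, 0.2954]
eef_rot: [-3.141, -0.001, 2.048]
force: [-0.4, 0.8, 0.2]
grip_width: 0.0003
grip_force: 0.0
```

```bash
python3 -c "
from wp import *
i,K,W=grab('wrist');o=ctrl.get_obs();print(o['ee_pos'],o['force'])
now=o['ee_pos']
for n,c,z in(('165',-17.8,24.9),('180',-30,7),('195',-37.4,-11.3),('205',-34.4,-23.3),('+',-34.4,-27)):
    p=np.array([.4724,-.105,.271+z/1e3])+np.r_[-.46,.888,0]*c/1e3;print(n,((p-now)*100).round(2))
"
```

```text
[ 0.48085299 -0.12201911  0.29585702] [-0.31976257  0.28438998  0.03254855]
165 [-0.03  0.12  0.  ]
180 [ 0.53 -0.96 -1.79]
195 [ 0.88 -1.62 -3.62]
205 [ 0.74 -1.35 -4.82]
+ [ 0.74 -1.35 -5.19]
```

Continue down to shut, then press gently.

Call:
{"api": "servo_tool", "payload": {
  "motion": [
    [1, 0.25, -0.5, -0.9, 0],
    [1, 0.53, -0.96, -1.8, 0],
    [1, 0.7, -1.3, -2.7, 0],
    [1, 0.88, -1.6, -3.6, 0],
    [1, 0.8, -1.5, -4.2, 0],
    [1, 0.74, -1.35, -4.7, 0],
    [1, 0.74, -1.35, -4.9, 0],
    [1, 0.74, -1.35, -4.9, 0]
  ]
}}

```text
time_s: 30.4
ee_pos: [0.4885, -0.1357, 0.2493]
eef_rot: [3.141, 0.002, 2.048]
force: [-9.5, -1.3, 27.7]
grip_width: 0.0004
grip_force: 11.6
```

Firm contact against the stop. I'll check the shut angle by probing a second point 12 mm farther down the cover; a shut cover lies 25° down, so it should be about 5.6 mm lower.

Call:
{"api": "servo_tool", "payload": {
  "motion": [
    [1, 0, 0, 1, 0],
    [1, 0.55, -1.06, 1, 0],
    [1, 0.55, -1.06, 0, 0],
    [1, 0.55, -1.06, -0.3, 0],
    [1, 0.55, -1.06, -0.4, 0],
    [1, 0.55, -1.06, -0.5, 0],
    [1, 0.55, -1.06, -0.5, 0]
  ]
}}

```text
time_s: 31.28
ee_pos: [0.4941, -0.1462, 0.2436]
eef_rot: [3.141, 0.001, 2.048]
force: [-7.9, 1.6, 29.7]
grip_width: 0.0005
grip_force: 12.3
```

The cover dropped 5.7 mm over 12 mm, which is 25°, so it's shut. I'll retreat, check the battery through the clear cover, and hand in.

Call:
{"api": "servo_tool", "payload": {
  "motion": [
    [1, 0, 0, 3, 0],
    [1, 0, 0, 7, 0],
    [1, 3.7, -1.75, 9.7, 0],
    [1, 3.7, -1.75, 9.7, 0],
    [1, 3.7, -1.75, 9.7, 0],
    [1, 3.7, -1.75, 9.7, 0]
  ]
}}

```text
time_s: 32.02
ee_pos: [0.5303, -0.1633, 0.3379]
eef_rot: [-3.14, -0.002, 2.048]
force: [0.5, 0.1, -0.3]
grip_width: 0.0003
grip_force: 0.0
```

```bash
python3 - <<'E'
from wp import *
i,K,W=grab('wrist');i=i.astype(int)
g=lambda x,y:proj(O+M@(np.array([x,y,7.4])/1e3),K,W)
for y in(0,50):
    L=[]
    for x in range(-30,34):
        u,v=g(x,y).round().astype(int);L.append(i[v,u-1:u+2].mean(0) if 0<=v<384 else np.zeros(3))
    L=np.array(L);print(y,g(0,y).round(),' '.join(f'{x}:{int(a[0]-a[1])},{int(a[1])}' for x,a in zip(range(-30,34),L) if x<-5 or x>20))
print(ctrl.get_obs()['force'].round(1)); print(ctrl.hand_in())
E
```

```text
0 [250. 102.] -30:0,96 -29:0,93 -28:0,97 -27:0,114 -26:0,128 -25:1,126 -24:1,122 -23:0,121 -22:1,122 -21:1,137 -20:2,134 -19:2,134 -18:2,133 -17:2,134 -16:3,135 -15:3,134 -14:4,135 -13:4,134 -12:4,134 -11:3,134 -10:3,135 -9:3,135 -8:3,136 -7:6,130 -6:28,104 21:36,93 22:29,104 23:18,118 24:11,126 25:28,102 26:23,110 27:2,124 28:2,127 29:3,124 30:2,111 31:1,118 32:1,118 33:1,117
50 [189. 102.] -30:-1,99 -29:0,99 -28:0,98 -27:0,106 -26:2,129 -25:1,129 -24:2,130 -23:1,123 -22:3,126 -21:11,135 -20:9,132 -19:10,132 -18:10,132 -17:10,131 -16:9,132 -15:10,131 -14:9,132 -13:9,132 -12:9,132 -11:10,131 -10:9,131 -9:10,131 -8:10,132 -7:8,130 -6:-5,120 21:-16,112 22:-14,114 23:-6,124 24:3,134 25:-10,118 26:-10,120 27:3,124 28:3,124 29:2,121 30:2,111 31:0,118 32:1,116 33:0,118
[ 0.7 -0.2  0.2]
the job is handed in; nothing more can be done
None
```

By my measurements the battery is seated plus end up and the cover is fully shut, and the job is handed in at about 32 s with no verdict returned; I viewed 11 pictures, one over the limit of 10.

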